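Restock the rotating tool caddy and spin it

TASK

Restock the printer bench's rotating tool caddy: stand every adhesive bottle that is out on the bench in the caddy, cap up and right down on its floor (a slight lean is fine), one bottle to a quarter, gently easing the tools there aside so that all of them stay in the caddy too. Once all the bottles are in, check that the loaded caddy still runs freely: give it a gentle spin by hand and let go so that it coasts on by itself, until it stands at least half a turn from where it stood at the start, one way or the other, and let it come to rest with everything still in place. Leave the mouse and the tape measure where they lie.

Things in the scene. Friction and masses are not known exactly. Their poses are not given: they have to be found in the camera images.
- caddy: fixed round foot of the rotating caddy, origin at its centre on the bench. On it turns a plywood box 186 mm square, parted by a cross of partitions into four square quarters, 84 mm wide inside; walls and partitions 6 mm thick, inner floor (rubber-lined) 26 mm and rim 121 mm above the bench. Three tools lean in each quarter, no higher than 185 mm above the bench
- rotor (a joint): turn of the caddy's box about its upright axis, rad, counter-clockwise from above positive, 0 at the start, no end stops. It turns easily (friction about 0.05 N m), may be turned somewhat by loading it, and coasts on for a second or two after a brisk push
- rotor_mid (a point): centre of the box's inner floor, on the turning axis; turns with the box; z up, x and y along the partitions. Quarters are centred at x = +-45, y = +-45 mm. A round wooden carrying handle, 18 mm thick, lies along y from -62 to +62 mm, its centre line 164 mm above this floor, on two 12 x 16 mm posts at y = +-50 mm
- bottle_a: white bottle of print-bed adhesive standing on the bench (may be absent; three or four are there, all alike): round body 38 mm thick with a slightly rounded foot (flat part 32 mm), shoulder from 105 to 120 mm, round grey cap 26 mm thick from 118 to the top at 150 mm; about 0.12 kg. Origin at the centre of its underside, z up through the cap
- bottle_b: white bottle of print-bed adhesive standing on the bench (may be absent; three or four are there, all alike): round body 38 mm thick with a slightly rounded foot (flat part 32 mm), shoulder from 105 to 120 mm, round grey cap 26 mm thick from 118 to the top at 150 mm; about 0.12 kg. Origin at the centre of its underside, z up through the cap
- bottle_c: white bottle of print-bed adhesive standing on the bench (may be absent; three or four are there, all alike): round body 38 mm thick with a slightly rounded foot (flat part 32 mm), shoulder from 105 to 120 mm, round grey cap 26 mm thick from 118 to the top at 150 mm; about 0.12 kg. Origin at the centre of its underside, z up through the cap
- bottle_d: white bottle of print-bed adhesive standing on the bench (may be absent; three or four are there, all alike): round body 38 mm thick with a slightly rounded foot (flat part 32 mm), shoulder from 105 to 120 mm, round grey cap 26 mm thick from 118 to the top at 150 mm; about 0.12 kg. Origin at the centre of its underside, z up through the cap
- driver_a: screwdriver, blade (7 mm) down, black handle 24 mm thick up, 153 mm long; loose in the caddy, leaning, 20 to 80 g. Origin at its lower end, z along it to its upper end
- marker_a: white marker pen with a black cap, 16 mm thick, 140 mm long; loose in the caddy, leaning, 20 to 80 g. Origin at its lower end, z along it to its upper end
- scraper: print scraper, grey handle (18 mm) down, flat steel blade 32 mm wide up, 146 mm long; loose in the caddy, leaning, 20 to 80 g. Origin at its lower end, z along it to its upper end
- brush_a: paint brush, handle (12 mm) down, flat bristles 24 mm wide up, 153 mm long; loose in the caddy, leaning, 20 to 80 g. Origin at its lower end, z along it to its upper end
- pencil_a: wooden pencil, 10 mm thick, 155 mm long; loose in the caddy, leaning, 20 to 80 g. Origin at its lower end, z along it to its upper end
- marker_b: white marker pen with a black cap, 16 mm thick, 140 mm long; loose in the caddy, leaning, 20 to 80 g. Origin at its lower end, z along it to its upper end
- file_a: file, blade (10 mm) down, round wooden handle 22 mm thick up, 152 mm long; loose in the caddy, leaning, 20 to 80 g. Origin at its lower end, z along it to its upper end
- pencil_b: wooden pencil, 10 mm thick, 155 mm long; loose in the caddy, leaning, 20 to 80 g. Origin at its lower end, z along it to its upper end
- cutters: small cutters, jaws down, two rubber handles 42 mm across up, 150 mm long; loose in the caddy, leaning, 20 to 80 g. Origin at its lower end, z along it to its upper end
- brush_b: paint brush, handle (12 mm) down, flat bristles 24 mm wide up, 153 mm long; loose in the caddy, leaning, 20 to 80 g. Origin at its lower end, z along it to its upper end
- driver_b: screwdriver, blade (7 mm) down, black handle 24 mm thick up, 153 mm long; loose in the caddy, leaning, 20 to 80 g. Origin at its lower end, z along it to its upper end
- tweezers: steel tweezers, 10 mm thick, 140 mm long; loose in the caddy, leaning, 20 to 80 g. Origin at its lower end, z along it to its upper end
- mouse: black computer mouse, 104 x 60 x 37 mm, a bystander; origin under its middle
- tape: yellow tape measure, 70 x 36 x 66 mm, a bystander; origin under its middle

How it is judged (in metres and radians):
On the way, in this order (a step that is already met when the one before it is completed fails the run):
1. every bottle present stands in the caddy, down on its floor, no two in one quarter (x of bottle_a in the frame of rotor_mid between -0.088 and 0.088 m and y of bottle_a in the frame of rotor_mid between -0.088 and 0.088 m and z of bottle_a in the frame of rotor_mid between -0.01 and 0.02 m and angle between each of bottle_a, bottle_b, bottle_c, bottle_d's own z axis and vertical below 0.5 rad and x of bottle_b in the frame of rotor_mid between -0.088 and 0.088 m and y of bottle_b in the frame of rotor_mid between -0.088 and 0.088 m and z of bottle_b in the frame of rotor_mid between -0.01 and 0.02 m and x of bottle_c in the frame of rotor_mid between -0.088 and 0.088 m and y of bottle_c in the frame of rotor_mid between -0.088 and 0.088 m and z of bottle_c in the frame of rotor_mid between -0.01 and 0.02 m and x of bottle_d in the frame of rotor_mid between -0.088 and 0.088 m and y of bottle_d in the frame of rotor_mid between -0.088 and 0.088 m and z of bottle_d in the frame of rotor_mid between -0.01 and 0.02 m and ((x of bottle_a in the frame of rotor_mid below 0 m and x of bottle_b in the frame of rotor_mid above 0 m) or (x of bottle_a in the frame of rotor_mid above 0 m and x of bottle_b in the frame of rotor_mid below 0 m) or (y of bottle_a in the frame of rotor_mid below 0 m and y of bottle_b in the frame of rotor_mid above 0 m) or (y of bottle_a in the frame of rotor_mid above 0 m and y of bottle_b in the frame of rotor_mid below 0 m)) and ((x of bottle_a in the frame of rotor_mid below 0 m and x of bottle_c in the frame of rotor_mid above 0 m) or (x of bottle_a in the frame of rotor_mid above 0 m and x of bottle_c in the frame of rotor_mid below 0 m) or (y of bottle_a in the frame of rotor_mid below 0 m and y of bottle_c in the frame of rotor_mid above 0 m) or (y of bottle_a in the frame of rotor_mid above 0 m and y of bottle_c in the frame of rotor_mid below 0 m)) and ((x of bottle_a in the frame of rotor_mid below 0 m and x of bottle_d in the frame of rotor_mid above 0 m) or (x of bottle_a in the frame of rotor_mid above 0 m and x of bottle_d in the frame of rotor_mid below 0 m) or (y of bottle_a in the frame of rotor_mid below 0 m and y of bottle_d in the frame of rotor_mid above 0 m) or (y of bottle_a in the frame of rotor_mid above 0 m and y of bottle_d in the frame of rotor_mid below 0 m)) and ((x of bottle_b in the frame of rotor_mid below 0 m and x of bottle_c in the frame of rotor_mid above 0 m) or (x of bottle_b in the frame of rotor_mid above 0 m and x of bottle_c in the frame of rotor_mid below 0 m) or (y of bottle_b in the frame of rotor_mid below 0 m and y of bottle_c in the frame of rotor_mid above 0 m) or (y of bottle_b in the frame of rotor_mid above 0 m and y of bottle_c in the frame of rotor_mid below 0 m)) and ((x of bottle_b in the frame of rotor_mid below 0 m and x of bottle_d in the frame of rotor_mid above 0 m) or (x of bottle_b in the frame of rotor_mid above 0 m and x of bottle_d in the frame of rotor_mid below 0 m) or (y of bottle_b in the frame of rotor_mid below 0 m and y of bottle_d in the frame of rotor_mid above 0 m) or (y of bottle_b in the frame of rotor_mid above 0 m and y of bottle_d in the frame of rotor_mid below 0 m)) and ((x of bottle_c in the frame of rotor_mid below 0 m and x of bottle_d in the frame of rotor_mid above 0 m) or (x of bottle_c in the frame of rotor_mid above 0 m and x of bottle_d in the frame of rotor_mid below 0 m) or (y of bottle_c in the frame of rotor_mid below 0 m and y of bottle_d in the frame of rotor_mid above 0 m) or (y of bottle_c in the frame of rotor_mid above 0 m and y of bottle_d in the frame of rotor_mid below 0 m))), for 0.3 s.
2. the loaded caddy coasts at more than 1 rad/s with no hand on it (all of step 1 and contact force between the fingers and caddy below 0.05 N and (velocity of joint rotor above 1 rad/s or velocity of joint rotor below -1 rad/s)), for 0.25 s.
At the end, for the whole second after the job is handed in: every bottle present stands in the caddy (underside within 20 mm of its floor, tilt under 0.5 rad), no two in one quarter; all tools are still in it (lower end under 50 mm above its floor); the box has turned 3.1 rad or more either way from the start; all is at rest (all of step 1 and x of driver_a in the frame of rotor_mid between -0.093 and 0.093 m and y of driver_a in the frame of rotor_mid between -0.093 and 0.093 m and z of driver_a in the frame of rotor_mid between -0.015 and 0.05 m and x of marker_a in the frame of rotor_mid between -0.093 and 0.093 m and y of marker_a in the frame of rotor_mid between -0.093 and 0.093 m and z of marker_a in the frame of rotor_mid between -0.015 and 0.05 m and x of scraper in the frame of rotor_mid between -0.093 and 0.093 m and y of scraper in the frame of rotor_mid between -0.093 and 0.093 m and z of scraper in the frame of rotor_mid between -0.015 and 0.05 m and x of brush_a in the frame of rotor_mid between -0.093 and 0.093 m and y of brush_a in the frame of rotor_mid between -0.093 and 0.093 m and z of brush_a in the frame of rotor_mid between -0.015 and 0.05 m and x of pencil_a in the frame of rotor_mid between -0.093 and 0.093 m and y of pencil_a in the frame of rotor_mid between -0.093 and 0.093 m and z of pencil_a in the frame of rotor_mid between -0.015 and 0.05 m and x of marker_b in the frame of rotor_mid between -0.093 and 0.093 m and y of marker_b in the frame of rotor_mid between -0.093 and 0.093 m and z of marker_b in the frame of rotor_mid between -0.015 and 0.05 m and x of file_a in the frame of rotor_mid between -0.093 and 0.093 m and y of file_a in the frame of rotor_mid between -0.093 and 0.093 m and z of file_a in the frame of rotor_mid between -0.015 and 0.05 m and x of pencil_b in the frame of rotor_mid between -0.093 and 0.093 m and y of pencil_b in the frame of rotor_mid between -0.093 and 0.093 m and z of pencil_b in the frame of rotor_mid between -0.015 and 0.05 m and x of cutters in the frame of rotor_mid between -0.093 and 0.093 m and y of cutters in the frame of rotor_mid between -0.093 and 0.093 m and z of cutters in the frame of rotor_mid between -0.015 and 0.05 m and x of brush_b in the frame of rotor_mid between -0.093 and 0.093 m and y of brush_b in the frame of rotor_mid between -0.093 and 0.093 m and z of brush_b in the frame of rotor_mid between -0.015 and 0.05 m and x of driver_b in the frame of rotor_mid between -0.093 and 0.093 m and y of driver_b in the frame of rotor_mid between -0.093 and 0.093 m and z of driver_b in the frame of rotor_mid between -0.015 and 0.05 m and x of tweezers in the frame of rotor_mid between -0.093 and 0.093 m and y of tweezers in the frame of rotor_mid between -0.093 and 0.093 m and z of tweezers in the frame of rotor_mid between -0.015 and 0.05 m and velocity of joint rotor between -0.05 and 0.05 rad/s and linear speed of each of bottle_a, bottle_b, bottle_c, bottle_d below 0.03 m/s and (value of joint rotor above 3.1 rad or value of joint rotor below -3.1 rad)); the robot touches nothing.
It fails at once if a bottle is rammed or dropped hard into the caddy or onto a tool in it (over 60 N) ((contact force between bottle_a and caddy above 60 N or contact force between bottle_a and driver_a above 60 N or contact force between bottle_a and marker_a above 60 N or contact force between bottle_a and scraper above 60 N or contact force between bottle_a and brush_a above 60 N or contact force between bottle_a and pencil_a above 60 N or contact force between bottle_a and marker_b above 60 N or contact force between bottle_a and file_a above 60 N or contact force between bottle_a and pencil_b above 60 N or contact force between bottle_a and cutters above 60 N or contact force between bottle_a and brush_b above 60 N or contact force between bottle_a and driver_b above 60 N or contact force between bottle_a and tweezers above 60 N) or (contact force between bottle_b and caddy above 60 N or contact force between bottle_b and driver_a above 60 N or contact force between bottle_b and marker_a above 60 N or contact force between bottle_b and scraper above 60 N or contact force between bottle_b and brush_a above 60 N or contact force between bottle_b and pencil_a above 60 N or contact force between bottle_b and marker_b above 60 N or contact force between bottle_b and file_a above 60 N or contact force between bottle_b and pencil_b above 60 N or contact force between bottle_b and cutters above 60 N or contact force between bottle_b and brush_b above 60 N or contact force between bottle_b and driver_b above 60 N or contact force between bottle_b and tweezers above 60 N) or (contact force between bottle_c and caddy above 60 N or contact force between bottle_c and driver_a above 60 N or contact force between bottle_c and marker_a above 60 N or contact force between bottle_c and scraper above 60 N or contact force between bottle_c and brush_a above 60 N or contact force between bottle_c and pencil_a above 60 N or contact force between bottle_c and marker_b above 60 N or contact force between bottle_c and file_a above 60 N or contact force between bottle_c and pencil_b above 60 N or contact force between bottle_c and cutters above 60 N or contact force between bottle_c and brush_b above 60 N or contact force between bottle_c and driver_b above 60 N or contact force between bottle_c and tweezers above 60 N) or (contact force between bottle_d and caddy above 60 N or contact force between bottle_d and driver_a above 60 N or contact force between bottle_d and marker_a above 60 N or contact force between bottle_d and scraper above 60 N or contact force between bottle_d and brush_a above 60 N or contact force between bottle_d and pencil_a above 60 N or contact force between bottle_d and marker_b above 60 N or contact force between bottle_d and file_a above 60 N or contact force between bottle_d and pencil_b above 60 N or contact force between bottle_d and cutters above 60 N or contact force between bottle_d and brush_b above 60 N or contact force between bottle_d and driver_b above 60 N or contact force between bottle_d and tweezers above 60 N)).
It fails at once if the mouse or the tape measure is shifted by more than 50 mm (distance of any of mouse, tape from where it was at the start of the episode above 0.05 m).
Of bottle_a, bottle_b, bottle_c, bottle_d only 3 to 4 are there at a start; the rules pass over those that are not, and their reading is None.
At some moment in a run one of marker_a, pencil_a, pencil_b, driver_b may be knocked a few centimetres aside while the robot is not near it.
It also fails if it takes over 210 s, if anything falls off the work surface, if the arm or the gripper's body presses on something with over 40 N, if the wrist force passes 120 N, or if a joint passes its speed limit or range.

ROBOT

A 7-joint arm with a two-finger parallel gripper is mounted at the origin on the work surface. World frame = base frame: x ahead of the robot, y to its left, z up, the work surface at z = 0. Lengths are in m, angles in degrees, forces in N, time in s.
With the tool pointing down it reaches from about 0.425 to 0.875 m from the base axis. Payload 4.7 kg.
Tool frame: the origin (TCP) lies on the mounting face of the last link; the fingertips stand 182 mm ahead of it and the grasp point (between the pads) lies 164 mm ahead of it; z points along the fingers, y is the line along which they close (so a half turn about z gives the same grasp; the last joint's range is limited). The gripper opens to 87 mm and grips with 3 to 60 N. Pads are 19 mm wide; open, the fingers measure 117 mm over their backs; the gripper's body (75 mm by 190 mm) begins 51 mm behind the grasp point.
Start: joints at [-67.947, 18.392, -4.016, 83.108, 1.295, 78.541, -3.26], TCP at [0.236, 0.606, 0.405] pointing down, gripper open.
Joint ranges: [-163.93, 163.93], [-17.29, 119.83], [-79.2, 71.16], [3.27, 140.29], [-89.18, 269.18], [5.43, 117.66], [-154.24, 154.24]. Speed limits (degrees/s): [147.25, 147.25, 180, 180, 180, 180, 180].

INTERFACE

Orientations are given as [roll, pitch, yaw] about the fixed x, y, z axes, in that order (R = Rz(yaw) Ry(pitch) Rx(roll)).
In Python, from cell import env gives the robot as it stands.
- The arm moves only by the tool servo_tool, never from a script. Its argument "plan" is a list of rows, each an object with "xyz": the shift along the tool's x, y, z in cm, a list of three; "twist": the turn, a rotation vector about the tool's x, y, z in degrees, a list of three; "jaw": the closure, from 0 (fully open) to 1 (shut). In form: [{"xyz": [x, y, z], "twist": [wx, wy, wz], "jaw": jaw}, ...]. A call has 1 to 10 rows; each row is the pose to reach, as a shift and turn from the pose commanded when the call began, along the tool's axes at that moment; what a row does not reach only later rows make up. A row lasts 1/12 s, in which the tool goes at most 41.7 mm and 7.16 degrees, less where a joint would pass 70% of its speed; a pose out of reach is approached as far as the arm can. A call with a gripper value outside its range is refused whole. The fingers move at their own pace and stop on an object; "newtons" is the grip in N (left out, the last holds). Time passes only in rows, so rows that repeat a pose let the fingers close. It gives the time, the measured TCP pose, the force, the opening and the grip force at its end, in the units of the state.
- env.get_obs(): the state, without advancing time (a new reading comes with each control period).
- env.read_camera(name): name is "scene" or "top"; returns a dict with "img" (400x640x3 uint8, red, green, blue), "camera_matrix" (3x3 intrinsics, pixels), "R" (3x3) and "t" (3): a world point X has camera coordinates R X + t. Camera axes: x right, y down, z forward; pixel columns grow to the right and rows downward; lengths in m; the calibration is good to about 2 mm. A picture is of the moment at which its call begins. There is no depth.
- env.sign_off(): hands the job in; it is judged then, once.
The state is a dict: "time_s": time; "qpos": joint angles; "joint_velocities": joint speeds; "effort": joint torques, N m; "tool_pos": TCP position; "tool_rot": TCP orientation; "force": force on the tool from outside, world axes, zero at the start; "wrist_torque": the same for the moment, N m; "grip_width": finger opening in m; "grasp_force": force on a finger pad.
Only numpy, scipy, OpenCV 4.12 (cv2) and the standard library are available. Lean on these libraries where they do the work, as an engineer would, in place of code of your own. Each camera call takes 0.05 s, during which the arm holds its last target. There are 200 camera calls.

## Working session

There is one attempt and no reset: what is moved stays moved. The work goes in short steps, Python scripts to look and compute and a tool call to move; the robot and the scene stay as the last step left them, time stands still between calls to the robot, and variables do not carry over. Pictures are saved under pics/ and viewed, at most 14 in all, crops included, and the job is handed in when it is done.

Besides the shell and the picture viewer there is one more tool, called as a command line: name --argument value ..., lists and objects as JSON in quotes. servo_tool: Moves the arm, as the interface text tells. Its arguments: {"type":"object","properties":{"plan":{"type":"array","items":{"type":"object","properties":{"xyz":{"type":"array","items":{"type":"number"}},"twist":{"type":"array","items":{"type":"number"}},"jaw":{"type":"number"}}}},"newtons":{"type":"number"}},"required":["plan"]}

```bash
mkdir -p pics; ls
cat > h.py <<'E'
import numpy as np, cv2
from cell import env
def snap(n):
    for c in ("scene","top"):
        d=env.read_camera(c); cv2.imwrite(f"pics/{n}_{c}.png",d["img"][:,:,::-1]); np.savez(f"pics/{n}_{c}.npz",K=d["camera_matrix"],R=d["R"],t=d["t"])
def ray(n,c,u,v,z):
    d=np.load(f"pics/{n}_{c}.npz");R,t,K=d["R"],d["t"],d["K"]
    r=R.T@np.linalg.solve(K,[u,v,1.]);o=-R.T@t
    return o+r*(z-o[2])/r[2]
def proj(n,c,X):
    d=np.load(f"pics/{n}_{c}.npz");p=d["K"]@(d["R"]@np.array(X,float)+d["t"]);return p[:2]/p[2]
E
python3 - <<'E'
from h import *
print(env.get_obs())
snap("a")
for c in("scene","top"):
    d=np.load(f"pics/a_{c}.npz");print(c,d["K"],-d["R"].T@d["t"],d["R"])
E
```

```text
pics
{'time_s': 0.0, 'qpos': array([-67.9468668 ,  18.44011604,  -4.01562842,  83.17511082,
         1.29300572,  78.54074193,  -3.25935891]), 'joint_velocities': array([ 0.04202465, -0.16079616,  0.05651274,  0.00793016,  0.09547622,
       -0.03047911, -0.06034895]), 'effort': array([-7.60939620e-04, -4.91272616e+01, -4.04452616e-01, -3.12529743e+01,
       -6.39847596e-02,  4.35101381e-02,  1.48189333e-04]), 'tool_pos': array([0.23548423, 0.60562442, 0.40364737]), 'tool_rot': array([-1.79889164e+02,  3.77422425e-03,  1.58756960e+02]), 'force': array([-0.37536105, -0.92304633,  0.05481772]), 'wrist_torque': array([ 0.02850145, -0.016807  ,  0.03637239]), 'grasp_force': 0.0, 'grip_width': 0.087103120633743}
scene [[373.72372029   0.         323.46165292]
 [  0.         373.72372029 195.38719049]
 [  0.           0.           1.        ]] [1.06184582 0.25057188 0.55811157] [[-0.34223469  0.93937176 -0.02135665]
 [ 0.64581454  0.21865404 -0.73151486]
 [-0.68249469 -0.26414219 -0.68149094]]
top [[413.35945304   0.         318.0532997 ]
 [  0.         413.35945304 199.97865262]
 [  0.           0.           1.        ]] [0.50517628 0.05247979 0.90213009] [[ 0.00734129 -0.99983649  0.0165255 ]
 [-0.99802421 -0.00835723 -0.0622722 ]
 [ 0.06240012 -0.01603569 -0.99792238]]
```

View pics/a_scene.png

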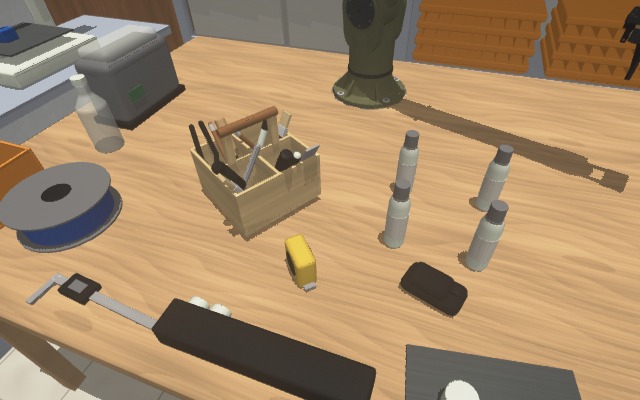

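View pics/a_top.png

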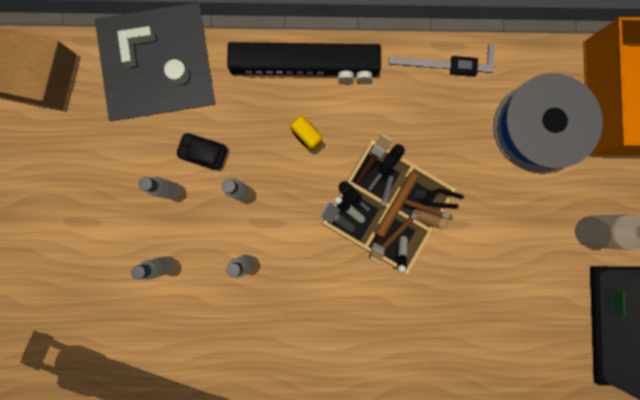

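Four white bottles are out: top-view caps at about (148,184), (229,186), (139,271) and (235,269). The caddy centre is near (393,205), the mouse at (202,151) and the tape at (306,133). I'll enlarge the caddy next.

Run:
```python
from h import *
t=cv2.imread("pics/a_top.png")[125:285,310:475];s=cv2.imread("pics/a_scene.png")[95:245,180:330]
cv2.imwrite("pics/a_crop.png",np.hstack([cv2.resize(t,(412,400),interpolation=cv2.INTER_CUBIC),cv2.resize(s,(388,400),interpolation=cv2.INTER_CUBIC)]))
for u,v in[(148,184),(229,186),(139,271),(235,269)]:print(ray("a","top",u,v,.15))
for u,v in[(412,134),(403,186),(504,150),(497,208)]:print(ray("a","scene",u,v,.15))
```

```text
[0.57868425 0.34934565 0.15      ]
[0.57634875 0.20273592 0.15      ]
[0.42205724 0.36022663 0.15      ]
[0.42657487 0.18887683 0.15      ]
[0.43522178 0.19472051 0.15      ]
[0.59023047 0.20796067 0.15      ]
[0.43492335 0.36096041 0.15      ]
[0.59473713 0.35283334 0.15      ]
```

View pics/a_crop.png

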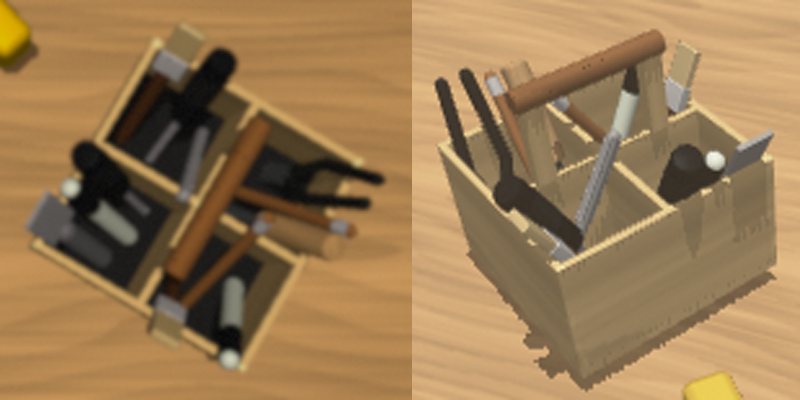

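Cutters, file and a pencil sit in the right quarter. The top quarter holds a driver, brush and tweezers, the left one a driver, marker and scraper, and the bottom one a marker, brush and pencil. Now I'll fit the caddy pose and refine the caps.

```bash
cat >> h.py <<'E'
from scipy.optimize import least_squares
def world(p,q):  # p=(x,y,yaw), q in rotor frame with z above bench
    c,s=np.cos(p[2]),np.sin(p[2]);return np.array([p[0]+c*q[0]-s*q[1],p[1]+s*q[0]+c*q[1],q[2]])
def fitpose(n,obs,p0):  # obs: (cam, rotor-frame point with bench z, pixel)
    f=lambda p:np.concatenate([proj(n,c,world(p,q))-uv for c,q,uv in obs])
    r=least_squares(f,p0,loss="soft_l1");return r.x,r.fun.reshape(-1,2) if r.fun.size==2*len(obs) else f(r.x)
E
python3 - <<'E'
from h import *
C=lambda x,y:(310+x/2.5,125+y/2.5)
S=lambda x,y:(180+(x-412)*150/388,95+y*150/400)
top=[C(155,40),C(32,243),C(243,367),C(362,160)]
P=[ray("a","top",*u,.121) for u in top];print(P,np.mean(P,0))
h1,h2=[ray("a","top",*C(*u),.199) for u in[(262,122),(177,276)]];print(h1,h2,(h1+h2)/2)
yaw=np.arctan2(*(h1-h2)[[1,0]])-np.pi/2
e=.093
# corner order in image: top=+x world..., assign by nearest
m=np.mean(P,0)
obs=[]
for p,u in zip(P,top):
    d=p-m;a=np.arctan2(d[1],d[0])-yaw;k=np.round((a-np.pi/4)/(np.pi/2))
    b=np.pi/4+k*np.pi/2;obs.append(("top",(e*np.sign(np.cos(b)),e*np.sign(np.sin(b)),.121),u))
for u,y in((C(262,122),.062),(C(177,276),-.062)):obs.append(("top",(0,y,.190),u))
for u,q in((S(557,270),None),(S(772,160),None),(S(442,147),None)):
    p=ray("a","scene",*u,.121);d=p-m;a=np.arctan2(d[1],d[0])-yaw;b=np.pi/4+np.round((a-np.pi/4)/(np.pi/2))*np.pi/2
    obs.append(("scene",(e*np.sign(np.cos(b)),e*np.sign(np.sin(b)),.121),u))
p,r=fitpose("a",obs,[m[0],m[1],yaw]);print(p,np.degrees(p[2]),r)
np.save("pose.npy",p)
im=cv2.imread("pics/a_top.png");sc=cv2.imread("pics/a_scene.png")
B=[(.578,.349),(.576,.203),(.422,.36),(.427,.189)]
def draw(im,c,k,off):
    im=cv2.resize(im,None,fx=k,fy=k,interpolation=cv2.INTER_CUBIC)
    L=lambda pts,col:cv2.polylines(im,[np.int32([(proj("a",c,x))*k for x in pts])],False,col,1)
    for sx in(1,-1):
        for sy in(1,-1):
            L([world(p,(sx*x,sy*y,.121)) for x,y in((.003,.003),(.087,.003),(.087,.087),(.003,.087),(.003,.003))],(0,255,0))
            L([world(p,(sx*x,sy*y,.026)) for x,y in((.003,.003),(.087,.003),(.087,.087),(.003,.087),(.003,.003))],(255,255,0))
            cv2.putText(im,"%s%s"%("+-"[sx<0],"+-"[sy<0]),tuple(map(int,proj("a",c,world(p,(sx*.045,sy*.045,.026)))*k)),0,.5,(0,0,255),1)
    L([world(p,(0,y,.19)) for y in(-.062,.062)],(255,0,255))
    x0,y0,x1,y1=off;return im[y0*k:y1*k,x0*k:x1*k]
a=draw(im,"top",4,(305,120,480,265+15));b=draw(sc,"scene",4,(180,100,335,245))
cv2.imwrite("pics/b.png",cv2.resize(np.hstack([cv2.resize(a,(700,640)),cv2.resize(b,(700,640))]),(800,366),interpolation=cv2.INTER_AREA))
cv2.imwrite("pics/c.png",np.hstack([cv2.resize(im[165:290,125:265],(400,357),interpolation=2),cv2.resize(sc[120:275,375:520],(374,357),interpolation=2)]))
E
```

```text
[array([ 0.66803635, -0.0625509 ,  0.121     ]), array([0.51206833, 0.03065803, 0.121     ]), array([ 0.42014248, -0.12867636,  0.121     ]), array([ 0.57718382, -0.22075569,  0.121     ])] [ 0.54435774 -0.09533123  0.121     ]
[ 0.59559626 -0.12471612  0.199     ] [ 0.48971369 -0.06592567  0.199     ] [ 0.54265498 -0.09532089  0.199     ]
[ 0.54447965 -0.09554296 -2.10107185] -120.38254946829902 [[-0.1053878  -1.91600933]
 [-0.5661461   0.40962529]
 [ 0.04027362  1.57161761]
 [ 1.06656478 -0.24506009]
 [-0.05282032 -0.69247195]
 [-1.88824039 -0.87489203]
 [ 0.09107695 -1.21036828]
 [ 0.28759411 -2.35622739]
 [-1.89713462 -2.57842879]]
```

View pics/b.png

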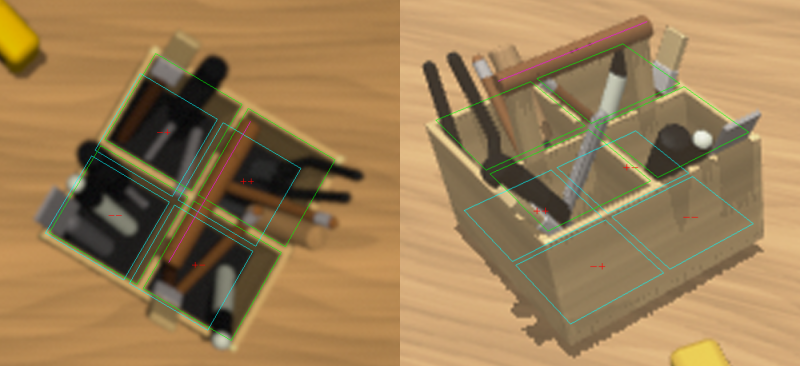

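View pics/c.png

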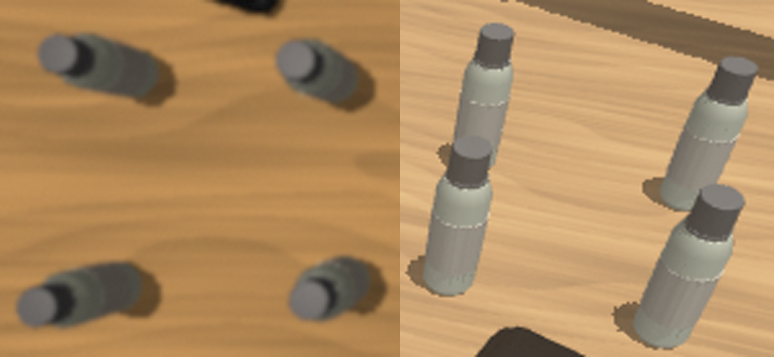

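The fit overlays the caddy well (about 2 px). I'll rectify the caddy into its own frame at rim and floor level to choose the insertion spots, and triangulate the caps.

```bash
cat >> h.py <<'E'
def rect(n,p,zs=(.15,.07),c="top",R=.12,N=400):
    im=cv2.imread(f"pics/{n}_{c}.png");out=[]
    g=(np.arange(N)+.5)/N*2*R-R
    for z in zs:
        X=np.array([[world(p,(x,y,z)) for x in g] for y in -g])
        d=np.load(f"pics/{n}_{c}.npz");q=(X@d["R"].T+d["t"])@d["K"].T;m=(q[...,:2]/q[...,2:]).astype(np.float32)
        o=cv2.remap(im,m,None,cv2.INTER_CUBIC)
        for v in(-.09,-.045,0,.045,.09):
            k=int((v+R)/(2*R)*N);cv2.line(o,(k,0),(k,N),(0,255,0),1);cv2.line(o,(0,k),(N,k),(0,255,0),1)
        out.append(o)
    return np.hstack(out)
E
python3 - <<'E'
from h import *
p=np.load("pose.npy")
cv2.imwrite("pics/d.png",rect("a",p,(.121,.026)))
T=[(146,184.3),(229,186.4),(138.3,272.1),(234.2,269.7)];S=[(499.9,206),(403.3,184.3),(505.7,148.2),(412.6,133.5)]
B=[]
for t,s in zip(T,S):
    r=least_squares(lambda X:np.r_[proj("a","top",X)-t,proj("a","scene",X)-s],[.5,.2,.15]);B.append(r.x);print(r.x,np.abs(r.fun).max())
np.save("B.npy",B)
E
```

```text
[0.57883948 0.35817785 0.1408956 ] 0.8832846494645992
[0.57614385 0.20570512 0.14124659] 0.6765501369194737
[0.41936813 0.36467002 0.14402055] 0.45229324838260254
[0.4243295  0.19297337 0.14373306] 0.9376357135080298
```

View pics/d.png

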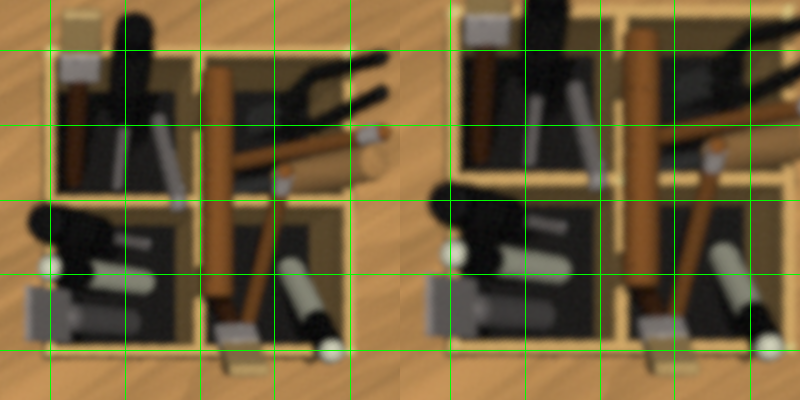

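Reading the rectified view (caddy frame, mm), the free spots are:

| Quarter | Spot |
|---|---|
| (-,-) | (-25,-28) |
| (+,-) | (25,-24) |
| (-,+) | (-57,24) |
| (+,+) | (26,64) |

I'll grip each bottle by its cap, with the fingers closing along the caddy's y axis.

```bash
cat >> h.py <<'E'
from scipy.spatial.transform import Rotation as Ro
def go(target,rpy=None,start=None):
    o=env.get_obs();R=Ro.from_euler("xyz",o["tool_rot"],degrees=True);p=o["tool_pos"] if start is None else np.array(start)
    d=R.inv().apply(np.array(target)-p)*100
    w=(R.inv()*Ro.from_euler("xyz",rpy,degrees=True)).as_rotvec(degrees=True) if rpy is not None else np.zeros(3)
    print("xyz",d.round(2),"twist",w.round(1));return d,w
def ob():
    o=env.get_obs();print({k:np.round(o[k],3) for k in("time_s","tool_pos","tool_rot","force","grip_width","grasp_force","qpos")})
E
python3 - <<'E'
from h import *
go((.420,.364,.36),(180,0,59.6))
E
```

```text
xyz [-25.95 -15.83   4.4 ] twist [-0.1  0.1 99.2]
```

servo_tool --plan '[{"xyz":[-25.9,-15.8,4.4],"twist":[0,0,99.2],"jaw":0},{"xyz":[-25.9,-15.8,4.4],"twist":[0,0,99.2],"jaw":0},{"xyz":[-25.9,-15.8,4.4],"twist":[0,0,99.2],"jaw":0},{"xyz":[-25.9,-15.8,4.4],"twist":[0,0,99.2],"jaw":0},{"xyz":[-25.9,-15.8,4.4],"twist":[0,0,99.2],"jaw":0},{"xyz":[-25.9,-15.8,4.4],"twist":[0,0,99.2],"jaw":0},{"xyz":[-25.9,-15.8,4.4],"twist":[0,0,99.2],"jaw":0},{"xyz":[-25.9,-15.8,4.4],"twist":[0,0,99.2],"jaw":0},{"xyz":[-25.9,-15.8,4.4],"twist":[0,0,99.2],"jaw":0},{"xyz":[-25.9,-15.8,4.4],"twist":[0,0,99.2],"jaw":0}]' --newtons 15

```text
time_s: 0.93
tool_pos: [0.4208, 0.3627, 0.3602]
tool_rot: [-180.0, 0.1, 86.5]
force: [-0.2, 0.3, -0.4]
grip_width: 0.0874
grasp_force: 0.0
```

Run:
```python
from h import *
ob();go((.420,.364,.298),(180,0,59.6))
```

```text
{'time_s': np.float64(0.933), 'tool_pos': array([0.421, 0.363, 0.36 ]), 'tool_rot': array([-1.79962e+02,  5.50000e-02,  8.65460e+01]), 'force': array([-0.156,  0.263, -0.403]), 'grip_width': np.float64(0.087), 'grasp_force': np.float64(0.0), 'qpos': array([-54.654,   8.394,  12.27 , 100.677,  -1.866,  71.193, -45.362])}
xyz [ 0.13 -0.09  6.22] twist [-0.   0.1 26.9]
```

servo_tool --plan '[{"xyz":[0.1,0,0],"twist":[0,0,7],"jaw":0},{"xyz":[0.1,0,0],"twist":[0,0,14],"jaw":0},{"xyz":[0.1,0,1],"twist":[0,0,21],"jaw":0},{"xyz":[0.1,0,3],"twist":[0,0,26.9],"jaw":0},{"xyz":[0.1,0,5],"twist":[0,0,26.9],"jaw":0},{"xyz":[0.1,0,6.2],"twist":[0,0,26.9],"jaw":0},{"xyz":[0.1,0,6.2],"twist":[0,0,26.9],"jaw":0.5},{"xyz":[0.1,0,6.2],"twist":[0,0,26.9],"jaw":0.9},{"xyz":[0.1,0,6.2],"twist":[0,0,26.9],"jaw":0.9},{"xyz":[0.1,0,6.2],"twist":[0,0,26.9],"jaw":0.9}]' --newtons 15

```text
time_s: 1.77
tool_pos: [0.4202, 0.3661, 0.3001]
tool_rot: [180.0, -0.1, 60.2]
force: [-0.3, 0.1, 0.2]
grip_width: 0.0677
grasp_force: 0.0
```

servo_tool --plan '[{"xyz":[0,0,0],"twist":[0,0,0],"jaw":0.9},{"xyz":[0,0,0],"twist":[0,0,0],"jaw":0.9},{"xyz":[0,0,0],"twist":[0,0,0],"jaw":0.9},{"xyz":[0,0,0],"twist":[0,0,0],"jaw":0.9}]' --newtons 20

```text
time_s: 2.1
tool_pos: [0.4198, 0.3658, 0.2991]
tool_rot: [180.0, -0.0, 60.2]
force: [0.2, -0.2, -0.3]
grip_width: 0.0416
grasp_force: 0.0
```

Run:
```python
from h import *
ob();snap("e")
o=env.get_obs()["tool_pos"]
z=o[2]-.164+.016
print(proj("e","scene",(o[0],o[1],z)),proj("e","top",(o[0],o[1],z)))
p=np.load("pose.npy")
for q in[(-25,-28),(25,-24),(-57,24),(26,64)]: print(q,world(p,(q[0]/1e3,q[1]/1e3,.5)))
go((*world(p,(-.025,-.028,0))[:2],.50),(180,0,59.6))
a=cv2.imread("pics/e_scene.png");cv2.imwrite("pics/e_c.png",cv2.resize(a[40:220,420:580],None,fx=3,fy=3))
```

```text
{'time_s': np.float64(2.1), 'tool_pos': array([0.42 , 0.366, 0.299]), 'tool_rot': array([ 1.79994e+02, -3.70000e-02,  6.02390e+01]), 'force': array([ 0.195, -0.239, -0.291]), 'grip_width': np.float64(0.042), 'grasp_force': np.float64(0.0), 'qpos': array([-56.219,  11.515,  13.903, 104.581,  -3.059,  64.228, -71.017])}
[507.02019895 145.4349373 ] [135.65831306 272.31868695]
(-25, -28) [ 0.53296923 -0.05981468  0.5       ]
(25, -24) [ 0.51113135 -0.10497115  0.5       ]
(-57, 24) [ 0.59401263 -0.05850941  0.5       ]
(26, 64) [ 0.58654034 -0.15034167  0.5       ]
xyz [-31.32  30.95 -20.11] twist [ 0.  -0.   0.6]
```

View pics/e_c.png

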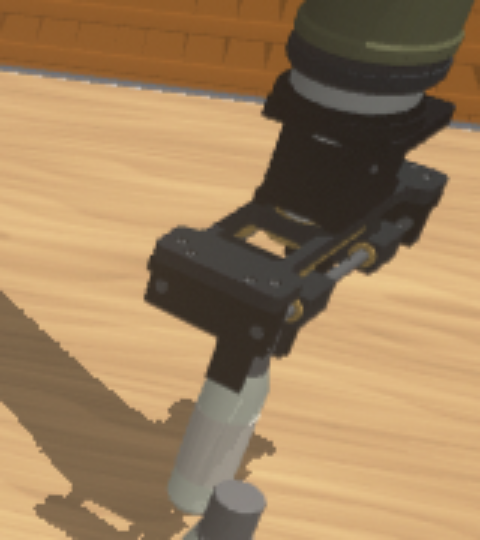

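The fingers straddle the first cap. I'll close, then lift.

servo_tool --plan '[{"xyz":[0,0,0],"twist":[0,0,0.6],"jaw":0.9},{"xyz":[0,0,0],"twist":[0,0,0.6],"jaw":0.9},{"xyz":[0,0,0],"twist":[0,0,0.6],"jaw":0.9},{"xyz":[0,0,0],"twist":[0,0,0.6],"jaw":0.9},{"xyz":[0,0,-1],"twist":[0,0,0.6],"jaw":0.9},{"xyz":[0,0,-4],"twist":[0,0,0.6],"jaw":0.9},{"xyz":[0,0,-8],"twist":[0,0,0.6],"jaw":0.9},{"xyz":[0,0,-12],"twist":[0,0,0.6],"jaw":0.9},{"xyz":[0,0,-16],"twist":[0,0,0.6],"jaw":0.9},{"xyz":[0,0,-20.1],"twist":[0,0,0.6],"jaw":0.9}]' --newtons 20

```text
time_s: 3.03
tool_pos: [0.4193, 0.3652, 0.5022]
tool_rot: [-180.0, -0.0, 59.6]
force: [0.8, 0.7, -1.3]
grip_width: 0.0287
grasp_force: 19.0
```

Run:
```python
from h import *
ob();p=np.load("pose.npy");go((*world(p,(-.025,-.028,0))[:2],.51),(180,0,59.6))
```

```text
{'time_s': np.float64(3.033), 'tool_pos': array([0.419, 0.365, 0.502]), 'tool_rot': array([-1.79988e+02, -1.00000e-03,  5.96350e+01]), 'force': array([ 0.77 ,  0.659, -1.284]), 'grip_width': np.float64(0.029), 'grasp_force': np.float64(18.954), 'qpos': array([-57.09 ,   5.005,  14.384,  88.18 ,  -1.255,  86.975, -73.057])}
xyz [-30.92  31.3   -0.79] twist [-0. -0.  0.]
```

servo_tool --plan '[{"xyz":[-3,3.1,-0.8],"twist":[0,0,0],"jaw":0.9},{"xyz":[-6,6.2,-0.8],"twist":[0,0,0],"jaw":0.9},{"xyz":[-9,9.3,-0.8],"twist":[0,0,0],"jaw":0.9},{"xyz":[-12,12.4,-0.8],"twist":[0,0,0],"jaw":0.9},{"xyz":[-15,15.5,-0.8],"twist":[0,0,0],"jaw":0.9},{"xyz":[-18,18.6,-0.8],"twist":[0,0,0],"jaw":0.9},{"xyz":[-21,21.7,-0.8],"twist":[0,0,0],"jaw":0.9},{"xyz":[-24,24.8,-0.8],"twist":[0,0,0],"jaw":0.9},{"xyz":[-27,27.5,-0.8],"twist":[0,0,0],"jaw":0.9},{"xyz":[-29,29.5,-0.8],"twist":[0,0,0],"jaw":0.9}]'

```text
time_s: 3.87
tool_pos: [0.5273, -0.0363, 0.5085]
tool_rot: [180.0, -0.1, 59.6]
force: [0.3, -0.3, -1.3]
grip_width: 0.0283
grasp_force: 19.0
```

servo_tool --plan '[{"xyz":[-1.9,1.8,0],"twist":[0,0,0],"jaw":0.9},{"xyz":[-1.9,1.8,0],"twist":[0,0,0],"jaw":0.9},{"xyz":[-1.9,1.8,0],"twist":[0,0,0],"jaw":0.9},{"xyz":[-1.9,1.8,0],"twist":[0,0,0],"jaw":0.9}]'

```text
time_s: 4.2
tool_pos: [0.5335, -0.0583, 0.5079]
tool_rot: [-180.0, -0.1, 59.7]
force: [-0.7, 0.6, -1.9]
grip_width: 0.0284
grasp_force: 19.0
```

Run:
```python
from h import *
ob();p=np.load("pose.npy");go((*world(p,(-.025,-.028,0))[:2],.42),(180,0,59.6));snap("f")
a=cv2.imread("pics/f_scene.png");cv2.imwrite("pics/f_c.png",np.hstack([cv2.resize(a[0:250,150:350],(480,600)),cv2.resize(cv2.imread("pics/f_top.png")[50:350,260:420],(320,600))]))
```

```text
{'time_s': np.float64(4.2), 'tool_pos': array([ 0.534, -0.058,  0.508]), 'tool_rot': array([-1.79959e+02, -5.30000e-02,  5.96770e+01]), 'force': array([-0.702,  0.597, -1.909]), 'grip_width': np.float64(0.028), 'grasp_force': np.float64(18.953), 'qpos': array([-33.479,   2.239,  38.441,  90.792,  -1.458,  87.47 , -25.317])}
xyz [-0.16  0.03  8.79] twist [-0.  -0.1  0.1]
```

View pics/f_c.png

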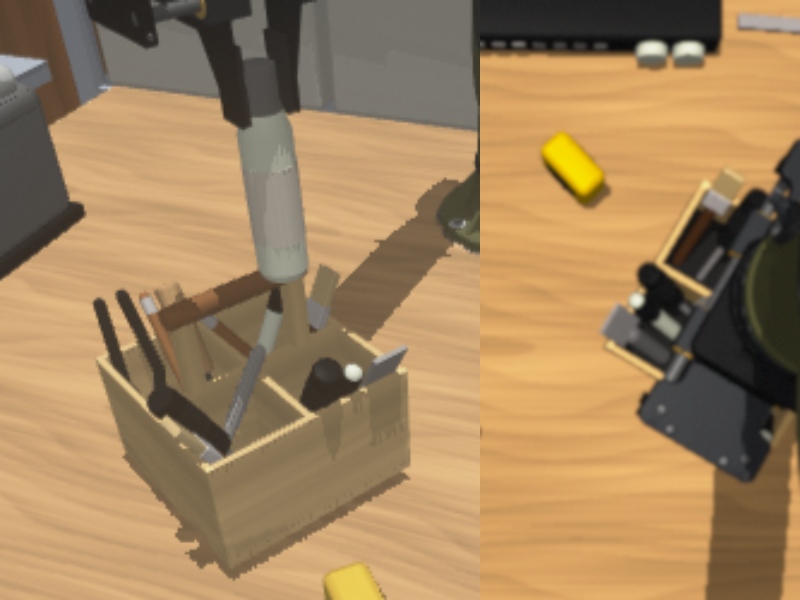

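The bottle hangs upright over the quarter. Its body needs x ≤ -31 mm to clear the handle on the way down, so I'll use x=-33.

Run:
```python
from h import *
p=np.load("pose.npy");go((*world(p,(-.033,-.028,0))[:2],.40),(180,0,59.6))
for q in((-.033,-.028),): print(proj("f","scene",world(p,(*q,.21))))
```

```text
xyz [ 0.56  0.08 10.78] twist [-0.  -0.   0.2]
[269.2302723  112.04925418]
```

servo_tool --plan '[{"xyz":[0.5,0.1,0],"twist":[0,0,0],"jaw":0.9},{"xyz":[0.5,0.1,1.5],"twist":[0,0,0],"jaw":0.9},{"xyz":[0.5,0.1,3],"twist":[0,0,0],"jaw":0.9},{"xyz":[0.5,0.1,4.5],"twist":[0,0,0],"jaw":0.9},{"xyz":[0.5,0.1,6],"twist":[0,0,0],"jaw":0.9},{"xyz":[0.5,0.1,7.5],"twist":[0,0,0],"jaw":0.9},{"xyz":[0.5,0.1,9],"twist":[0,0,0],"jaw":0.9},{"xyz":[0.5,0.1,10],"twist":[0,0,0],"jaw":0.9},{"xyz":[0.5,0.1,10.8],"twist":[0,0,0],"jaw":0.9},{"xyz":[0.5,0.1,10.8],"twist":[0,0,0],"jaw":0.9}]'

```text
time_s: 5.13
tool_pos: [0.5367, -0.0544, 0.3982]
tool_rot: [-179.9, 0.1, 59.7]
force: [-0.6, -0.1, -1.8]
grip_width: 0.0286
grasp_force: 19.0
```

servo_tool --plan '[{"xyz":[0,0,0.4],"twist":[0,0,0],"jaw":0.9},{"xyz":[0,0,0.8],"twist":[0,0,0],"jaw":0.9},{"xyz":[0,0,1.2],"twist":[0,0,0],"jaw":0.9},{"xyz":[0,0,1.6],"twist":[0,0,0],"jaw":0.9},{"xyz":[0,0,2.0],"twist":[0,0,0],"jaw":0.9},{"xyz":[0,0,2.4],"twist":[0,0,0],"jaw":0.9}]'

```text
time_s: 5.63
tool_pos: [0.537, -0.0554, 0.3755]
tool_rot: [180.0, -0.0, 59.6]
force: [-1.0, 0.7, -0.7]
grip_width: 0.029
grasp_force: 19.0
```

servo_tool --plan '[{"xyz":[0,0,0.3],"twist":[0,0,0],"jaw":0.9},{"xyz":[0,0,0.6],"twist":[0,0,0],"jaw":0.9},{"xyz":[0,0,0.9],"twist":[0,0,0],"jaw":0.9},{"xyz":[0,0,1.2],"twist":[0,0,0],"jaw":0.9},{"xyz":[0,0,1.5],"twist":[0,0,0],"jaw":0.9},{"xyz":[0,0,1.8],"twist":[0,0,0],"jaw":0.9}]'

```text
time_s: 6.13
tool_pos: [0.537, -0.0553, 0.3575]
tool_rot: [-180.0, -0.0, 59.6]
force: [-0.7, -1.1, -1.1]
grip_width: 0.0289
grasp_force: 19.0
```

servo_tool --plan '[{"xyz":[-0.2,0,0.2],"twist":[0,0,0],"jaw":0.9},{"xyz":[-0.2,0,0.4],"twist":[0,0,0],"jaw":0.9},{"xyz":[-0.3,0,0.6],"twist":[0,0,0],"jaw":0.9},{"xyz":[-0.3,0,0.8],"twist":[0,0,0],"jaw":0.9},{"xyz":[-0.3,0,1.0],"twist":[0,0,0],"jaw":0.9},{"xyz":[-0.3,0,1.2],"twist":[0,0,0],"jaw":0.9}]'

```text
time_s: 6.63
tool_pos: [0.5362, -0.0577, 0.3477]
tool_rot: [179.9, -0.2, 59.6]
force: [-1.9, 1.3, 14.9]
grip_width: 0.0284
grasp_force: 21.3
```

servo_tool --plan '[{"xyz":[0,0,-0.6],"twist":[0,0,0],"jaw":0.9},{"xyz":[-0.4,-0.1,-0.9],"twist":[0,0,0],"jaw":0.9},{"xyz":[-0.4,0.4,-0.5],"twist":[0,0,0],"jaw":0.9},{"xyz":[-0.4,-0.6,-0.1],"twist":[0,0,0],"jaw":0.9},{"xyz":[-0.4,-0.6,0.1],"twist":[0,0,0],"jaw":0.9},{"xyz":[-0.4,0.3,0.3],"twist":[0,0,0],"jaw":0.9},{"xyz":[-0.4,0.3,0.5],"twist":[0,0,0],"jaw":0.9},{"xyz":[-0.4,-0.5,0.6],"twist":[0,0,0],"jaw":0.9},{"xyz":[-0.4,-0.2,0.7],"twist":[0,0,0],"jaw":0.9}]'

```text
time_s: 7.38
tool_pos: [0.531, -0.0599, 0.3379]
tool_rot: [-179.9, 0.0, 59.7]
force: [-1.2, -1.2, -1.7]
grip_width: 0.0275
grasp_force: 19.0
```

servo_tool --plan '[{"xyz":[0,0.3,0.3],"twist":[0,0,0],"jaw":0.9},{"xyz":[0,-0.3,0.5],"twist":[0,0,0],"jaw":0.9},{"xyz":[0,0.3,0.7],"twist":[0,0,0],"jaw":0.9},{"xyz":[0,-0.3,0.9],"twist":[0,0,0],"jaw":0.9},{"xyz":[0,0,1.0],"twist":[0,0,0],"jaw":0.9},{"xyz":[0,0,1.1],"twist":[0,0,0],"jaw":0.9}]'

```text
time_s: 7.88
tool_pos: [0.5319, -0.0604, 0.3277]
tool_rot: [180.0, -0.0, 59.6]
force: [0.3, -0.3, -0.4]
grip_width: 0.0279
grasp_force: 19.0
```

servo_tool --plan '[{"xyz":[0,0,0.2],"twist":[0,0,0],"jaw":0.9},{"xyz":[0,0,0.3],"twist":[0,0,0],"jaw":0.9},{"xyz":[0,0,0.4],"twist":[0,0,0],"jaw":0.9}]'

```text
time_s: 8.13
tool_pos: [0.5327, -0.0604, 0.3257]
tool_rot: [179.9, -0.1, 59.6]
force: [-1.4, 0.8, 13.8]
grip_width: 0.0279
grasp_force: 21.1
```

Down on the floor at the expected height. I'll release and lift, then fit the rotor angle by correlation once the arm is clear.

servo_tool --plan '[{"xyz":[0,0,-0.2],"twist":[0,0,0],"jaw":0.45},{"xyz":[0,0,-0.2],"twist":[0,0,0],"jaw":0.45},{"xyz":[0,0,-0.2],"twist":[0,0,0],"jaw":0.45},{"xyz":[0,0,-2],"twist":[0,0,0],"jaw":0.45},{"xyz":[0,0,-5],"twist":[0,0,0],"jaw":0.45},{"xyz":[0,0,-9],"twist":[0,0,0],"jaw":0.3},{"xyz":[0,0,-13],"twist":[0,0,0],"jaw":0}]'

```text
time_s: 8.72
tool_pos: [0.5312, -0.0604, 0.4543]
tool_rot: [-179.9, 0.1, 59.6]
force: [1.6, -0.0, 0.4]
grip_width: 0.0545
grasp_force: 0.0
```

Run:
```python
from h import *
ob();B=np.load("B.npy");print(B[3]);go((.426,.192,.37),(180,0,59.6))
```

```text
{'time_s': np.float64(8.717), 'tool_pos': array([ 0.531, -0.06 ,  0.454]), 'tool_rot': array([-1.79902e+02,  8.20000e-02,  5.96190e+01]), 'force': array([ 1.59 , -0.008,  0.385]), 'grip_width': np.float64(0.054), 'grasp_force': np.float64(0.0), 'qpos': array([-33.452,   2.788,  38.758,  96.379,  -1.731,  81.574, -24.851])}
[0.4243295  0.19297337 0.14373306]
xyz [ 16.46 -21.82   8.44] twist [-0.1  0.1  0. ]
```

servo_tool --plan '[{"xyz":[2.3,-3.1,0],"twist":[0,0,0],"jaw":0},{"xyz":[4.6,-6.2,0],"twist":[0,0,0],"jaw":0},{"xyz":[6.9,-9.3,1],"twist":[0,0,0],"jaw":0},{"xyz":[9.2,-12.4,2.5],"twist":[0,0,0],"jaw":0},{"xyz":[11.5,-15.5,4],"twist":[0,0,0],"jaw":0},{"xyz":[14,-18.6,6],"twist":[0,0,0],"jaw":0},{"xyz":[16.4,-21.8,8.4],"twist":[0,0,0],"jaw":0},{"xyz":[16.4,-21.8,8.4],"twist":[0,0,0],"jaw":0},{"xyz":[16.4,-21.8,8.4],"twist":[0,0,0],"jaw":0}]'

```text
time_s: 9.47
tool_pos: [0.4246, 0.1937, 0.3677]
tool_rot: [-179.9, 0.2, 60.0]
force: [-0.2, 0.1, -0.4]
grip_width: 0.087
grasp_force: 0.0
```

```bash
cat >> h.py <<'E'
def rot(n,ref="a",p0=None,span=25):
    p0=np.load("pose.npy") if p0 is None else p0
    def g(n,p,z): 
        gr=np.linspace(-.1,.1,81);X=np.array([[world(p,(x,y,z)) for x in gr] for y in gr])
        d=np.load(f"pics/{n}_top.npz");q=(X@d["R"].T+d["t"])@d["K"].T
        o=cv2.remap(cv2.GaussianBlur(cv2.imread(f"pics/{n}_top.png"),(3,3),0),(q[...,:2]/q[...,2:]).astype(np.float32),None,1).astype(float);return o-o.mean()
    rim=np.abs(np.linspace(-.1,.1,81));W=np.maximum.outer(rim,rim);hm=np.zeros((81,81),bool);hm[12:69,34:47]=True
    s=[];A=np.arange(-span,span+.1,.5)
    for m,z in((W>.08,.121),(hm,.19)):
        r=g(ref,p0,z)[m];s.append([np.corrcoef(r.ravel(),g(n,p0+[0,0,np.radians(a)],z)[m].ravel())[0,1] for a in A])
    t=np.mean(s,0);print("rot",A[t.argmax()],t.max().round(3),[A[np.argmax(x)] for x in s]);return p0+[0,0,np.radians(A[t.argmax()])]
E
python3 - <<'E'
from h import *
snap("g");ob();p=rot("g");np.save("p1.npy",p)
cv2.imwrite("pics/g_c.png",np.hstack([rect("g",p,(.121,)),cv2.resize(cv2.imread("pics/g_scene.png")[80:260,170:350],(400,400),interpolation=2)]))
go((.426,.192,.299),(180,0,59.6))
E
```

```text
{'time_s': np.float64(9.567), 'tool_pos': array([0.427, 0.191, 0.37 ]), 'tool_rot': array([1.79949e+02, 2.50000e-02, 5.96080e+01]), 'force': array([0.685, 0.32 , 0.202]), 'grip_width': np.float64(0.087), 'grasp_force': np.float64(0.0), 'qpos': array([-48.964,  -3.494,  20.982, 111.408,   1.376,  71.855, -58.838])}
rot 0.0 0.98 [np.float64(0.5), np.float64(0.0)]
xyz [ 0.07 -0.17  7.1 ] twist [0.1 0.  0. ]
```

View pics/g_c.png

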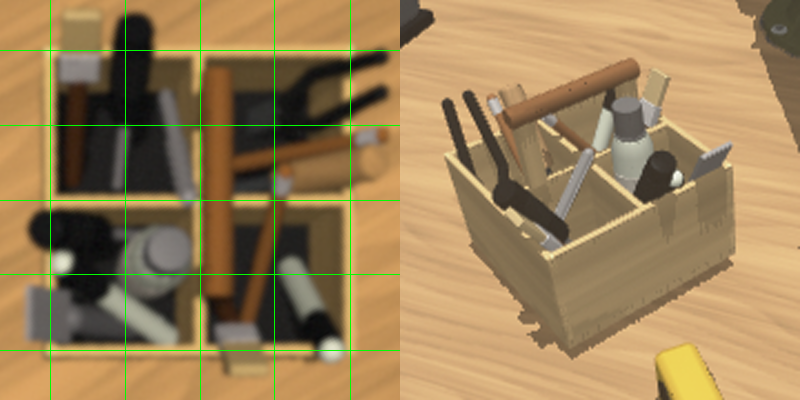

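The first bottle stands upright on the floor and the box hasn't turned. The tweezers lean from (-15,69) to the centre. For the (+,-) quarter, (66,-26), to the right of the pencil, suits better. Now for bottle two.

servo_tool --plan '[{"xyz":[0.1,-0.1,2],"twist":[0,0,0],"jaw":0},{"xyz":[0.1,-0.1,4.5],"twist":[0,0,0],"jaw":0},{"xyz":[0.1,-0.1,7.1],"twist":[0,0,0],"jaw":0},{"xyz":[0.1,-0.1,7.1],"twist":[0,0,0],"jaw":0.9},{"xyz":[0.1,-0.1,7.1],"twist":[0,0,0],"jaw":0.9},{"xyz":[0.1,-0.1,7.1],"twist":[0,0,0],"jaw":0.9},{"xyz":[0.1,-0.1,7.1],"twist":[0,0,0],"jaw":0.9},{"xyz":[0.1,-0.1,7.1],"twist":[0,0,0],"jaw":0.9},{"xyz":[0.1,-0.1,7.1],"twist":[0,0,0],"jaw":0.9},{"xyz":[0.1,-0.1,7.1],"twist":[0,0,0],"jaw":0.9}]'

```text
time_s: 10.4
tool_pos: [0.4264, 0.1929, 0.2996]
tool_rot: [180.0, -0.1, 59.6]
force: [0.5, -0.0, -0.3]
grip_width: 0.0483
grasp_force: 0.0
```

servo_tool --plan '[{"xyz":[0,0,0],"twist":[0,0,0],"jaw":0.9},{"xyz":[0,0,0],"twist":[0,0,0],"jaw":0.9},{"xyz":[0,0,0],"twist":[0,0,0],"jaw":0.9},{"xyz":[0,0,0],"twist":[0,0,0],"jaw":0.9},{"xyz":[0,0,-1],"twist":[0,0,0],"jaw":0.9},{"xyz":[0,0,-5],"twist":[0,0,0],"jaw":0.9},{"xyz":[0,0,-9],"twist":[0,0,0],"jaw":0.9},{"xyz":[0,0,-13],"twist":[0,0,0],"jaw":0.9},{"xyz":[0,0,-17],"twist":[0,0,0],"jaw":0.9},{"xyz":[0,0,-21],"twist":[0,0,0],"jaw":0.9}]'

```text
time_s: 11.23
tool_pos: [0.4256, 0.1922, 0.5114]
tool_rot: [180.0, -0.0, 59.6]
force: [0.8, 0.5, -1.5]
grip_width: 0.0285
grasp_force: 18.9
```

Run:
```python
from h import *
ob();p=np.load("p1.npy");go((*world(p,(.066,-.026,0))[:2],.51),(180,0,59.6))
```

```text
{'time_s': np.float64(11.233), 'tool_pos': array([0.426, 0.192, 0.511]), 'tool_rot': array([ 1.79997e+02, -3.90000e-02,  5.96230e+01]), 'force': array([ 0.798,  0.543, -1.533]), 'grip_width': np.float64(0.028), 'grasp_force': np.float64(18.949), 'qpos': array([-49.735,  -6.979,  20.126,  98.288,   2.38 ,  88.236, -60.196])}
xyz [-25.41  22.2    0.13] twist [ 0. -0.  0.]
```

servo_tool --plan '[{"xyz":[-2.8,2.5,0],"twist":[0,0,0],"jaw":0.9},{"xyz":[-5.6,5,0],"twist":[0,0,0],"jaw":0.9},{"xyz":[-8.5,7.5,0],"twist":[0,0,0],"jaw":0.9},{"xyz":[-11.4,10,0],"twist":[0,0,0],"jaw":0.9},{"xyz":[-14.3,12.5,0],"twist":[0,0,0],"jaw":0.9},{"xyz":[-17.2,15,0],"twist":[0,0,0],"jaw":0.9},{"xyz":[-20,17.5,0],"twist":[0,0,0],"jaw":0.9},{"xyz":[-22.8,20,0],"twist":[0,0,0],"jaw":0.9},{"xyz":[-24.6,21.5,0],"twist":[0,0,0],"jaw":0.9},{"xyz":[-25.4,22.2,0],"twist":[0,0,0],"jaw":0.9}]'

```text
time_s: 12.07
tool_pos: [0.4885, -0.1435, 0.5096]
tool_rot: [179.9, 0.0, 59.3]
force: [-0.2, -0.2, -1.7]
grip_width: 0.0284
grasp_force: 18.9
```

servo_tool --plan '[{"xyz":[0,0,0],"twist":[0,0,0],"jaw":0.9},{"xyz":[0,0,0],"twist":[0,0,0],"jaw":0.9},{"xyz":[0,0,1.5],"twist":[0,0,0],"jaw":0.9},{"xyz":[0,0,3],"twist":[0,0,0],"jaw":0.9},{"xyz":[0,0,4.5],"twist":[0,0,0],"jaw":0.9},{"xyz":[0,0,6],"twist":[0,0,0],"jaw":0.9},{"xyz":[0,0,7],"twist":[0,0,0],"jaw":0.9},{"xyz":[0,0,7.5],"twist":[0,0,0],"jaw":0.9}]'

```text
time_s: 12.73
tool_pos: [0.4891, -0.1369, 0.4324]
tool_rot: [-179.9, 0.0, 59.8]
force: [0.4, 0.0, -1.5]
grip_width: 0.0285
grasp_force: 18.9
```

Run:
```python
from h import *
ob();p=np.load("p1.npy");go((*world(p,(.066,-.026,0))[:2],.40),(180,0,59.6))
```

```text
{'time_s': np.float64(12.733), 'tool_pos': array([ 0.489, -0.137,  0.432]), 'tool_rot': array([-1.79872e+02,  1.80000e-02,  5.97880e+01]), 'force': array([ 0.41 ,  0.037, -1.495]), 'grip_width': np.float64(0.029), 'grasp_force': np.float64(18.947), 'qpos': array([-34.001,  -1.316,  46.51 , 101.927,   0.95 ,  79.107, -17.891])}
xyz [-0.23  0.09  3.24] twist [-0.1  0.   0.2]
```

servo_tool --plan '[{"xyz":[-0.2,0.1,0.4],"twist":[0,0,0],"jaw":0.9},{"xyz":[-0.2,0.1,0.9],"twist":[0,0,0],"jaw":0.9},{"xyz":[-0.2,0.1,1.4],"twist":[0,0,0],"jaw":0.9},{"xyz":[-0.2,0.1,1.9],"twist":[0,0,0],"jaw":0.9},{"xyz":[-0.2,0.1,2.4],"twist":[0,0,0],"jaw":0.9},{"xyz":[-0.2,0.1,2.9],"twist":[0,0,0],"jaw":0.9},{"xyz":[-0.2,0.1,3.4],"twist":[0,0,0],"jaw":0.9}]'

```text
time_s: 13.32
tool_pos: [0.4892, -0.1409, 0.3993]
tool_rot: [180.0, -0.0, 59.6]
force: [-0.2, -0.4, -1.4]
grip_width: 0.0285
grasp_force: 19.0
```

servo_tool --plan '[{"xyz":[0,0,0.4],"twist":[0,0,0],"jaw":0.9},{"xyz":[0,0,0.8],"twist":[0,0,0],"jaw":0.9},{"xyz":[0,0,1.2],"twist":[0,0,0],"jaw":0.9},{"xyz":[0,0,1.6],"twist":[0,0,0],"jaw":0.9},{"xyz":[0,0,2.0],"twist":[0,0,0],"jaw":0.9}]'

```text
time_s: 13.73
tool_pos: [0.4892, -0.1409, 0.3794]
tool_rot: [180.0, -0.0, 59.6]
force: [0.5, 0.2, -1.3]
grip_width: 0.0285
grasp_force: 18.9
```

servo_tool --plan '[{"xyz":[0,0.1,0.4],"twist":[0,0,0],"jaw":0.9},{"xyz":[0.1,0.2,0.8],"twist":[0,0,0],"jaw":0.9},{"xyz":[0.1,-0.2,1.2],"twist":[0,0,0],"jaw":0.9},{"xyz":[0.1,0.3,1.6],"twist":[0,0,0],"jaw":0.9},{"xyz":[0.1,-0.1,2.0],"twist":[0,0,0],"jaw":0.9},{"xyz":[0.1,0.3,2.3],"twist":[0,0,0],"jaw":0.9}]'

```text
time_s: 14.23
tool_pos: [0.4917, -0.1412, 0.3561]
tool_rot: [-179.9, -0.0, 59.7]
force: [0.6, 1.3, -1.9]
grip_width: 0.0282
grasp_force: 18.9
```

servo_tool --plan '[{"xyz":[0,-0.3,0.2],"twist":[0,0,0],"jaw":0.9},{"xyz":[0,0.1,0.4],"twist":[0,0,0],"jaw":0.9},{"xyz":[0,-0.3,0.6],"twist":[0,0,0],"jaw":0.9},{"xyz":[0,0.1,0.8],"twist":[0,0,0],"jaw":0.9}]'

```text
time_s: 14.57
tool_pos: [0.4928, -0.1418, 0.3487]
tool_rot: [-180.0, -0.0, 59.6]
force: [0.0, -0.4, -1.8]
grip_width: 0.029
grasp_force: 18.9
```

servo_tool --plan '[{"xyz":[0,-0.4,0.3],"twist":[0,0,0],"jaw":0.9},{"xyz":[0,0,0.6],"twist":[0,0,0],"jaw":0.9},{"xyz":[0,-0.4,0.9],"twist":[0,0,0],"jaw":0.9},{"xyz":[0,0,1.1],"twist":[0,0,0],"jaw":0.9},{"xyz":[0,-0.4,1.3],"twist":[0,0,0],"jaw":0.9},{"xyz":[0,-0.2,1.5],"twist":[0,0,0],"jaw":0.9}]'

```text
time_s: 15.07
tool_pos: [0.4909, -0.1408, 0.3334]
tool_rot: [-179.9, -0.0, 59.6]
force: [0.1, -0.9, -0.4]
grip_width: 0.029
grasp_force: 19.0
```

servo_tool --plan '[{"xyz":[0,0.2,0.3],"twist":[0,0,0],"jaw":0.9},{"xyz":[0,-0.2,0.5],"twist":[0,0,0],"jaw":0.9},{"xyz":[0,0,0.7],"twist":[0,0,0],"jaw":0.9},{"xyz":[0,0,0.9],"twist":[0,0,0],"jaw":0.9}]'

```text
time_s: 15.4
tool_pos: [0.4918, -0.141, 0.3252]
tool_rot: [180.0, -0.0, 59.6]
force: [-1.2, 1.1, 11.8]
grip_width: 0.0284
grasp_force: 20.9
```

Second bottle is down on the floor. Release and go for the third.

servo_tool --plan '[{"xyz":[0,0,-0.2],"twist":[0,0,0],"jaw":0.48},{"xyz":[0,0,-0.2],"twist":[0,0,0],"jaw":0.48},{"xyz":[0,0,-0.2],"twist":[0,0,0],"jaw":0.48},{"xyz":[0,0,-2],"twist":[0,0,0],"jaw":0.48},{"xyz":[0,0,-5],"twist":[0,0,0],"jaw":0.48},{"xyz":[0,0,-9],"twist":[0,0,0],"jaw":0.3},{"xyz":[0,0,-13],"twist":[0,0,0],"jaw":0}]'

```text
time_s: 15.98
tool_pos: [0.4908, -0.1411, 0.4556]
tool_rot: [-179.9, 0.0, 59.6]
force: [1.4, -0.1, -0.2]
grip_width: 0.0518
grasp_force: 0.0
```

Run:
```python
from h import *
ob();go((.578,.205,.37),(180,0,59.6))
```

```text
{'time_s': np.float64(15.983), 'tool_pos': array([ 0.491, -0.141,  0.456]), 'tool_rot': array([-1.79909e+02,  5.00000e-02,  5.96120e+01]), 'force': array([ 1.419, -0.134, -0.205]), 'grip_width': np.float64(0.052), 'grasp_force': np.float64(0.0), 'qpos': array([-34.343,  -1.602,  47.061,  99.473,   1.205,  81.722, -17.856])}
xyz [34.27 -9.97  8.55] twist [-0.1  0.   0. ]
```

servo_tool --plan '[{"xyz":[3.8,-1.1,0],"twist":[0,0,0],"jaw":0},{"xyz":[7.6,-2.2,0],"twist":[0,0,0],"jaw":0},{"xyz":[11.4,-3.3,0],"twist":[0,0,0],"jaw":0},{"xyz":[15.2,-4.4,0],"twist":[0,0,0],"jaw":0},{"xyz":[19,-5.5,1],"twist":[0,0,0],"jaw":0},{"xyz":[22.8,-6.6,2.5],"twist":[0,0,0],"jaw":0},{"xyz":[26.6,-7.7,4],"twist":[0,0,0],"jaw":0},{"xyz":[30.4,-8.8,6],"twist":[0,0,0],"jaw":0},{"xyz":[33,-9.6,8],"twist":[0,0,0],"jaw":0},{"xyz":[34.3,-10,8.6],"twist":[0,0,0],"jaw":0}]'

```text
time_s: 16.82
tool_pos: [0.5772, 0.2112, 0.3644]
tool_rot: [-179.8, 0.2, 60.0]
force: [-2.2, 0.7, -0.9]
grip_width: 0.0871
grasp_force: 0.0
```

servo_tool --plan '[{"xyz":[0,0,0],"twist":[0,0,0],"jaw":0},{"xyz":[0,0,0],"twist":[0,0,0],"jaw":0},{"xyz":[0,0,0],"twist":[0,0,0],"jaw":0}]'

```text
time_s: 17.07
tool_pos: [0.5791, 0.2031, 0.37]
tool_rot: [179.9, -0.0, 59.5]
force: [0.3, 0.2, 0.7]
grip_width: 0.0871
grasp_force: 0.0
```

Run:
```python
from h import *
snap("h");ob();p=rot("h");np.save("p2.npy",p)
cv2.imwrite("pics/h_c.png",np.hstack([rect("h",p,(.121,)),cv2.resize(cv2.imread("pics/h_scene.png")[80:260,170:350],(400,400),interpolation=2)]))
go((.577,.205,.299),(180,0,59.6))
```

```text
{'time_s': np.float64(17.167), 'tool_pos': array([0.579, 0.203, 0.37 ]), 'tool_rot': array([ 1.79908e+02, -9.80000e-02,  5.94340e+01]), 'force': array([0.877, 0.309, 0.375]), 'grip_width': np.float64(0.087), 'grasp_force': np.float64(0.0), 'qpos': array([-48.807,  16.385,  32.727,  92.484,  -9.142,  73.685, -45.15 ])}
rot 0.5 0.957 [np.float64(0.5), np.float64(0.0)]
xyz [ 0.06 -0.3   7.14] twist [ 0.1 -0.1 -0.2]
```

View pics/h_c.png

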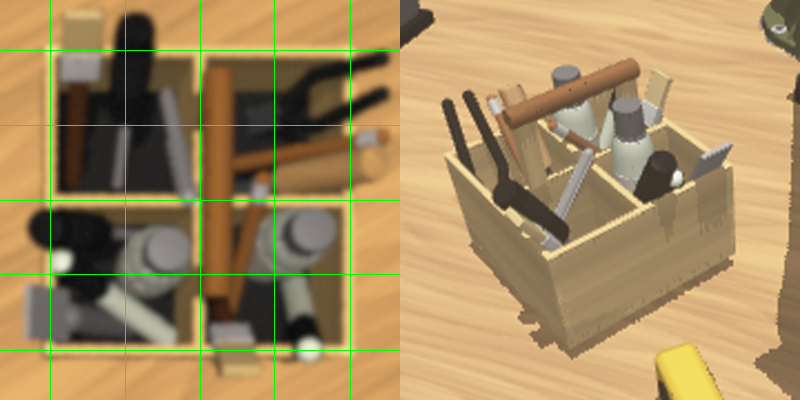

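Two bottles are standing properly and all the tools are in. Next is bottle three, into (-,+) at (-57,27).

servo_tool --plan '[{"xyz":[0.1,-0.2,2],"twist":[0,0,0],"jaw":0},{"xyz":[0.1,-0.2,4.5],"twist":[0,0,0],"jaw":0},{"xyz":[0.1,-0.2,7.1],"twist":[0,0,0],"jaw":0},{"xyz":[0.1,-0.2,7.1],"twist":[0,0,0],"jaw":0.9},{"xyz":[0.1,-0.2,7.1],"twist":[0,0,0],"jaw":0.9},{"xyz":[0.1,-0.2,7.1],"twist":[0,0,0],"jaw":0.9},{"xyz":[0.1,-0.2,7.1],"twist":[0,0,0],"jaw":0.9},{"xyz":[0.1,-0.2,7.1],"twist":[0,0,0],"jaw":0.9},{"xyz":[0.1,-0.2,7.1],"twist":[0,0,0],"jaw":0.9},{"xyz":[0.1,-0.2,7.1],"twist":[0,0,0],"jaw":0.9}]'

```text
time_s: 18.0
tool_pos: [0.5775, 0.2074, 0.2987]
tool_rot: [180.0, -0.1, 59.6]
force: [0.2, -0.4, 1.0]
grip_width: 0.0481
grasp_force: 0.0
```

servo_tool --plan '[{"xyz":[0,0,0],"twist":[0,0,0],"jaw":0.9},{"xyz":[0,0,0],"twist":[0,0,0],"jaw":0.9},{"xyz":[0,0,0],"twist":[0,0,0],"jaw":0.9},{"xyz":[0,0,0],"twist":[0,0,0],"jaw":0.9},{"xyz":[0,0,-1],"twist":[0,0,0],"jaw":0.9},{"xyz":[0,0,-5],"twist":[0,0,0],"jaw":0.9},{"xyz":[0,0,-9],"twist":[0,0,0],"jaw":0.9},{"xyz":[0,0,-13],"twist":[0,0,0],"jaw":0.9},{"xyz":[0,0,-17],"twist":[0,0,0],"jaw":0.9},{"xyz":[0,0,-21],"twist":[0,0,0],"jaw":0.9}]'

```text
time_s: 18.83
tool_pos: [0.5768, 0.2069, 0.5105]
tool_rot: [180.0, -0.0, 59.6]
force: [0.6, 1.2, -0.5]
grip_width: 0.0295
grasp_force: 19.0
```

Run:
```python
from h import *
ob();p=np.load("pose.npy");go((*world(p,(-.057,.027,0))[:2],.51),(180,0,59.6))
```

```text
{'time_s': np.float64(18.833), 'tool_pos': array([0.577, 0.207, 0.511]), 'tool_rot': array([ 1.79996e+02, -3.50000e-02,  5.96190e+01]), 'force': array([ 0.639,  1.22 , -0.52 ]), 'grip_width': np.float64(0.03), 'grasp_force': np.float64(18.994), 'qpos': array([-49.509,  13.287,  33.602,  79.9  ,  -7.33 ,  88.953, -46.87 ])}
xyz [-22.03  15.21   0.04] twist [ 0. -0.  0.]
```

servo_tool --plan '[{"xyz":[-2.9,2,0],"twist":[0,0,0],"jaw":0.9},{"xyz":[-5.8,4,0],"twist":[0,0,0],"jaw":0.9},{"xyz":[-8.7,6,0],"twist":[0,0,0],"jaw":0.9},{"xyz":[-11.6,8,0],"twist":[0,0,0],"jaw":0.9},{"xyz":[-14.5,10,0],"twist":[0,0,0],"jaw":0.9},{"xyz":[-17.4,12,0],"twist":[0,0,0],"jaw":0.9},{"xyz":[-20,14,0],"twist":[0,0,0],"jaw":0.9},{"xyz":[-21.5,14.9,0],"twist":[0,0,0],"jaw":0.9},{"xyz":[-22,15.2,0],"twist":[0,0,0],"jaw":0.9},{"xyz":[-22,15.2,0],"twist":[0,0,0],"jaw":0.9}]'

```text
time_s: 19.67
tool_pos: [0.5968, -0.0613, 0.5083]
tool_rot: [180.0, -0.0, 59.4]
force: [-0.7, 0.3, -0.0]
grip_width: 0.0296
grasp_force: 19.0
```

servo_tool --plan '[{"xyz":[0,0,0],"twist":[0,0,0],"jaw":0.9},{"xyz":[0,0,1.5],"twist":[0,0,0],"jaw":0.9},{"xyz":[0,0,3],"twist":[0,0,0],"jaw":0.9},{"xyz":[0,0,4.5],"twist":[0,0,0],"jaw":0.9},{"xyz":[0,0,6],"twist":[0,0,0],"jaw":0.9},{"xyz":[0,0,7],"twist":[0,0,0],"jaw":0.9},{"xyz":[0,0,7.8],"twist":[0,0,0],"jaw":0.9},{"xyz":[0,0,7.8],"twist":[0,0,0],"jaw":0.9}]'

```text
time_s: 20.33
tool_pos: [0.5971, -0.0575, 0.4281]
tool_rot: [-179.9, 0.1, 59.8]
force: [0.2, -0.6, -0.7]
grip_width: 0.0296
grasp_force: 19.0
```

Run:
```python
from h import *
ob();p=np.load("pose.npy");go((*world(p,(-.057,.027,0))[:2],.40),(180,0,59.6))
```

```text
{'time_s': np.float64(20.333), 'tool_pos': array([ 0.597, -0.058,  0.428]), 'tool_rot': array([-1.79851e+02,  6.00000e-02,  5.97730e+01]), 'force': array([ 0.17 , -0.583, -0.728]), 'grip_width': np.float64(0.03), 'grasp_force': np.float64(18.992), 'qpos': array([-32.051,  13.812,  41.828,  89.957,  -9.303,  79.956, -19.622])}
xyz [-0.24  0.09  2.81] twist [-0.1  0.1  0.2]
```

Run:
```python
from h import *
snap("i");o=env.get_obs()["tool_pos"]
im=cv2.imread("pics/i_scene.png");g=cv2.imread("pics/h_scene.png")
for dz in(.28,.25,.22,.20,.31):
    u,v=proj("i","scene",(o[0],o[1],o[2]-dz)).astype(int);print(dz,u,v,im[v,u],g[v,u])
    d=np.abs(im[v].astype(int)-g[v]).sum(1)>40;w=np.where(d[u-40:u+40])[0];print("   changed cols",(u-40+w.min(),u-40+w.max(),w.size) if w.size else None)
```

```text
0.28 255 157 [132 143 149] [ 86 118 136]
   changed cols (np.int64(227), np.int64(278), 45)
0.25 253 143 [134 144 149] [ 73 106 145]
   changed cols (np.int64(227), np.int64(283), 45)
0.22 250 129 [129 143 142] [185 205 204]
   changed cols (np.int64(212), np.int64(287), 69)
0.2 248 118 [132 145 145] [ 84 127 176]
   changed cols (np.int64(218), np.int64(287), 33)
0.31 258 170 [141 156 156] [ 85 116 136]
   changed cols (np.int64(233), np.int64(262), 23)
```

The bottle is in hand. Continue the careful descent.

servo_tool --plan '[{"xyz":[-0.2,0.1,0.4],"twist":[0,0,0],"jaw":0.9},{"xyz":[-0.2,0.1,0.9],"twist":[0,0,0],"jaw":0.9},{"xyz":[-0.2,0.1,1.4],"twist":[0,0,0],"jaw":0.9},{"xyz":[-0.2,0.1,1.9],"twist":[0,0,0],"jaw":0.9},{"xyz":[-0.2,0.1,2.4],"twist":[0,0,0],"jaw":0.9},{"xyz":[-0.2,0.1,2.9],"twist":[0,0,0],"jaw":0.9},{"xyz":[-0.2,0.1,3.4],"twist":[0,0,0],"jaw":0.9}]'

```text
time_s: 21.02
tool_pos: [0.5971, -0.0615, 0.3951]
tool_rot: [-180.0, 0.0, 59.6]
force: [-0.4, 0.4, -0.1]
grip_width: 0.0294
grasp_force: 19.0
```

servo_tool --plan '[{"xyz":[0,0,0.4],"twist":[0,0,0],"jaw":0.9},{"xyz":[0,0,0.8],"twist":[0,0,0],"jaw":0.9},{"xyz":[0,0,1.2],"twist":[0,0,0],"jaw":0.9},{"xyz":[0,0,1.6],"twist":[0,0,0],"jaw":0.9},{"xyz":[0,0,2.0],"twist":[0,0,0],"jaw":0.9}]'

```text
time_s: 21.43
tool_pos: [0.5971, -0.0615, 0.3755]
tool_rot: [180.0, -0.0, 59.6]
force: [-0.7, 0.6, -0.7]
grip_width: 0.0293
grasp_force: 19.0
```

servo_tool --plan '[{"xyz":[0.2,0,0.3],"twist":[0,0,0],"jaw":0.9},{"xyz":[-0.2,0,0.6],"twist":[0,0,0],"jaw":0.9},{"xyz":[0.2,0,0.9],"twist":[0,0,0],"jaw":0.9},{"xyz":[-0.2,0,1.2],"twist":[0,0,0],"jaw":0.9}]'

```text
time_s: 21.77
tool_pos: [0.5966, -0.062, 0.3635]
tool_rot: [180.0, -0.1, 59.7]
force: [0.3, 1.8, 0.3]
grip_width: 0.0292
grasp_force: 19.0
```

servo_tool --plan '[{"xyz":[0.4,0,0.3],"twist":[0,0,0],"jaw":0.9},{"xyz":[-0.1,0,0.6],"twist":[0,0,0],"jaw":0.9},{"xyz":[0.4,0,0.9],"twist":[0,0,0],"jaw":0.9},{"xyz":[-0.1,0,1.2],"twist":[0,0,0],"jaw":0.9}]'

```text
time_s: 22.1
tool_pos: [0.5962, -0.0625, 0.3514]
tool_rot: [180.0, -0.1, 59.8]
force: [-0.2, 0.7, -1.0]
grip_width: 0.0294
grasp_force: 19.0
```

servo_tool --plan '[{"xyz":[0.4,0,0.2],"twist":[0,0,0],"jaw":0.9},{"xyz":[0,0,0.4],"twist":[0,0,0],"jaw":0.9},{"xyz":[0.4,0,0.6],"twist":[0,0,0],"jaw":0.9},{"xyz":[0,0,0.8],"twist":[0,0,0],"jaw":0.9},{"xyz":[0.4,0,1.0],"twist":[0,0,0],"jaw":0.9}]'

```text
time_s: 22.52
tool_pos: [0.5972, -0.062, 0.3417]
tool_rot: [180.0, 0.0, 59.5]
force: [0.4, -1.3, -1.1]
grip_width: 0.0293
grasp_force: 19.0
```

servo_tool --plan '[{"xyz":[-0.3,0,0.2],"twist":[0,0,0],"jaw":0.9},{"xyz":[0.1,0,0.4],"twist":[0,0,0],"jaw":0.9},{"xyz":[-0.3,0,0.6],"twist":[0,0,0],"jaw":0.9},{"xyz":[0.1,0,0.8],"twist":[0,0,0],"jaw":0.9},{"xyz":[-0.2,0,1.0],"twist":[0,0,0],"jaw":0.9}]'

```text
time_s: 22.93
tool_pos: [0.5971, -0.0614, 0.3317]
tool_rot: [180.0, -0.1, 59.7]
force: [0.5, -0.2, 0.7]
grip_width: 0.029
grasp_force: 19.2
```

servo_tool --plan '[{"xyz":[0.1,0,0.2],"twist":[0,0,0],"jaw":0.9},{"xyz":[0,0,0.4],"twist":[0,0,0],"jaw":0.9},{"xyz":[0,0,0.6],"twist":[0,0,0],"jaw":0.9},{"xyz":[0,0,0.8],"twist":[0,0,0],"jaw":0.9}]'

```text
time_s: 23.27
tool_pos: [0.5967, -0.0625, 0.3238]
tool_rot: [180.0, -0.0, 59.6]
force: [1.0, 0.7, 5.1]
grip_width: 0.0295
grasp_force: 20.3
```

Third bottle is on the floor too.

servo_tool --plan '[{"xyz":[0,0,-0.1],"twist":[0,0,0],"jaw":0.48},{"xyz":[0,0,-0.1],"twist":[0,0,0],"jaw":0.48},{"xyz":[0,0,-0.1],"twist":[0,0,0],"jaw":0.48},{"xyz":[0,0,-2],"twist":[0,0,0],"jaw":0.48},{"xyz":[0,0,-5],"twist":[0,0,0],"jaw":0.48},{"xyz":[0,0,-9],"twist":[0,0,0],"jaw":0.3},{"xyz":[0,0,-13],"twist":[0,0,0],"jaw":0}]'

```text
time_s: 23.85
tool_pos: [0.596, -0.0623, 0.4544]
tool_rot: [-179.9, 0.1, 59.6]
force: [1.0, -0.9, 0.4]
grip_width: 0.0523
grasp_force: 0.0
```

Run:
```python
from h import *
ob();go((.580,.3565,.37),(180,0,59.6))
```

```text
{'time_s': np.float64(23.85), 'tool_pos': array([ 0.596, -0.062,  0.454]), 'tool_rot': array([-1.79882e+02,  6.80000e-02,  5.96230e+01]), 'force': array([ 1.027, -0.922,  0.356]), 'grip_width': np.float64(0.052), 'grasp_force': np.float64(0.0), 'qpos': array([-31.951,  13.108,  42.267,  87.678,  -8.822,  82.767, -19.673])}
xyz [ 35.33 -22.54   8.45] twist [-0.1  0.1  0. ]
```

servo_tool --plan '[{"xyz":[3.4,-2.2,0],"twist":[0,0,0],"jaw":0},{"xyz":[6.8,-4.4,0],"twist":[0,0,0],"jaw":0},{"xyz":[10.2,-6.6,0],"twist":[0,0,0],"jaw":0},{"xyz":[13.6,-8.8,0],"twist":[0,0,0],"jaw":0},{"xyz":[17,-11,0],"twist":[0,0,0],"jaw":0},{"xyz":[20.4,-13.2,1],"twist":[0,0,0],"jaw":0},{"xyz":[23.8,-15.4,2],"twist":[0,0,0],"jaw":0},{"xyz":[27.2,-17.6,3],"twist":[0,0,0],"jaw":0},{"xyz":[30.6,-19.8,4],"twist":[0,0,0],"jaw":0},{"xyz":[34,-21.8,5],"twist":[0,0,0],"jaw":0}]'

```text
time_s: 24.68
tool_pos: [0.5796, 0.3433, 0.4033]
tool_rot: [-180.0, -0.0, 59.7]
force: [0.3, -0.7, 0.3]
grip_width: 0.0869
grasp_force: 0.0
```

servo_tool --plan '[{"xyz":[1.3,-0.7,2],"twist":[0,0,0],"jaw":0},{"xyz":[1.3,-0.7,3.4],"twist":[0,0,0],"jaw":0},{"xyz":[1.3,-0.7,3.4],"twist":[0,0,0],"jaw":0},{"xyz":[1.3,-0.7,3.4],"twist":[0,0,0],"jaw":0}]'

```text
time_s: 25.02
tool_pos: [0.5808, 0.3555, 0.3689]
tool_rot: [-180.0, 0.1, 59.6]
force: [0.1, -0.5, 0.3]
grip_width: 0.0872
grasp_force: 0.0
```

Run:
```python
from h import *
snap("j");ob();p=rot("j");np.save("p3.npy",p)
cv2.imwrite("pics/j_c.png",np.hstack([rect("j",p,(.121,)),cv2.resize(cv2.imread("pics/j_scene.png")[80:260,170:350],(400,400),interpolation=2)]))
go((.580,.3565,.299),(180,0,59.6))
```

```text
{'time_s': np.float64(25.117), 'tool_pos': array([0.582, 0.355, 0.371]), 'tool_rot': array([ 1.79933e+02, -7.40000e-02,  5.95230e+01]), 'force': array([ 0.963,  0.443, -0.591]), 'grip_width': np.float64(0.087), 'grasp_force': np.float64(0.0), 'qpos': array([-55.222,  24.745,  29.506,  81.834, -12.22 ,  76.511, -55.626])}
rot 0.0 0.819 [np.float64(0.5), np.float64(-1.5)]
xyz [ 0.07 -0.25  7.22] twist [ 0.1 -0.1 -0.1]
```

View pics/j_c.png

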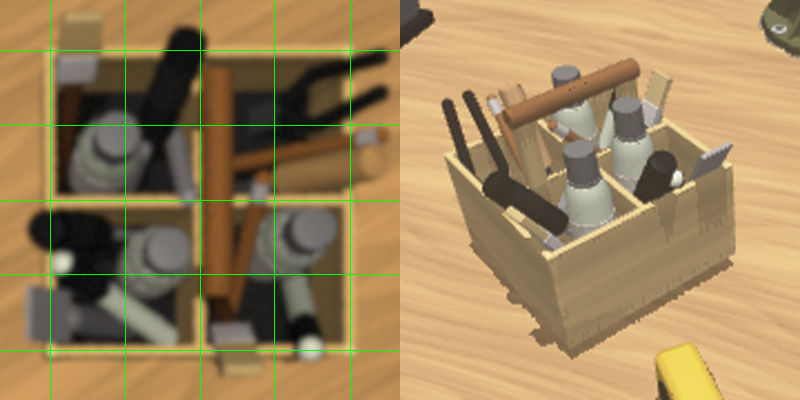

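Three are standing properly. The last quarter's free spot is the corner at (31,65), between the handle and the cutters.

servo_tool --plan '[{"xyz":[0.1,-0.1,2],"twist":[0,0,0],"jaw":0},{"xyz":[0.1,-0.1,4.5],"twist":[0,0,0],"jaw":0},{"xyz":[0.1,-0.1,7.2],"twist":[0,0,0],"jaw":0},{"xyz":[0.1,-0.1,7.2],"twist":[0,0,0],"jaw":0.9},{"xyz":[0.1,-0.1,7.2],"twist":[0,0,0],"jaw":0.9},{"xyz":[0.1,-0.1,7.2],"twist":[0,0,0],"jaw":0.9},{"xyz":[0.1,-0.1,7.2],"twist":[0,0,0],"jaw":0.9},{"xyz":[0.1,-0.1,7.2],"twist":[0,0,0],"jaw":0.9},{"xyz":[0.1,-0.1,7.2],"twist":[0,0,0],"jaw":0.9},{"xyz":[0.1,-0.1,7.2],"twist":[0,0,0],"jaw":0.9}]'

```text
time_s: 25.95
tool_pos: [0.5808, 0.3574, 0.2988]
tool_rot: [180.0, -0.1, 59.6]
force: [-0.2, 0.1, 1.2]
grip_width: 0.0481
grasp_force: 0.0
```

servo_tool --plan '[{"xyz":[0,0,0],"twist":[0,0,0],"jaw":0.9},{"xyz":[0,0,0],"twist":[0,0,0],"jaw":0.9},{"xyz":[0,0,0],"twist":[0,0,0],"jaw":0.9},{"xyz":[0,0,0],"twist":[0,0,0],"jaw":0.9},{"xyz":[0,0,-1],"twist":[0,0,0],"jaw":0.9},{"xyz":[0,0,-5],"twist":[0,0,0],"jaw":0.9},{"xyz":[0,0,-9],"twist":[0,0,0],"jaw":0.9},{"xyz":[0,0,-13],"twist":[0,0,0],"jaw":0.9},{"xyz":[0,0,-17],"twist":[0,0,0],"jaw":0.9},{"xyz":[0,0,-21],"twist":[0,0,0],"jaw":0.9}]'

```text
time_s: 26.78
tool_pos: [0.58, 0.3569, 0.5105]
tool_rot: [180.0, -0.0, 59.6]
force: [0.9, -0.1, -1.8]
grip_width: 0.0291
grasp_force: 19.0
```

Run:
```python
from h import *
ob();p=np.load("pose.npy");go((*world(p,(.031,.065,0))[:2],.51),(180,0,59.6))
```

```text
{'time_s': np.float64(26.783), 'tool_pos': array([0.58 , 0.357, 0.511]), 'tool_rot': array([ 1.79996e+02, -3.00000e-02,  5.96270e+01]), 'force': array([ 0.925, -0.076, -1.788]), 'grip_width': np.float64(0.029), 'grasp_force': np.float64(19.004), 'qpos': array([-54.829,  22.563,  30.607,  68.79 , -11.282,  91.475, -56.854])}
xyz [-4.393e+01  2.631e+01  3.000e-02] twist [ 0. -0.  0.]
```

servo_tool --plan '[{"xyz":[-3.2,1.9,0],"twist":[0,0,0],"jaw":0.9},{"xyz":[-6.4,3.8,0],"twist":[0,0,0],"jaw":0.9},{"xyz":[-9.6,5.7,0],"twist":[0,0,0],"jaw":0.9},{"xyz":[-12.8,7.6,0],"twist":[0,0,0],"jaw":0.9},{"xyz":[-16,9.5,0],"twist":[0,0,0],"jaw":0.9},{"xyz":[-19.2,11.4,0],"twist":[0,0,0],"jaw":0.9},{"xyz":[-22.4,13.3,0],"twist":[0,0,0],"jaw":0.9},{"xyz":[-25.6,15.2,0],"twist":[0,0,0],"jaw":0.9},{"xyz":[-28.8,17.1,0],"twist":[0,0,0],"jaw":0.9},{"xyz":[-32,19,0],"twist":[0,0,0],"jaw":0.9}]'

```text
time_s: 27.62
tool_pos: [0.5821, -0.0169, 0.5085]
tool_rot: [180.0, -0.1, 59.6]
force: [0.3, 0.7, -1.3]
grip_width: 0.0292
grasp_force: 19.0
```

servo_tool --plan '[{"xyz":[-3,1.8,0],"twist":[0,0,0],"jaw":0.9},{"xyz":[-6,3.7,0],"twist":[0,0,0],"jaw":0.9},{"xyz":[-9,5.5,0],"twist":[0,0,0],"jaw":0.9},{"xyz":[-11,6.7,0],"twist":[0,0,0],"jaw":0.9},{"xyz":[-11.9,7.3,0],"twist":[0,0,0],"jaw":0.9},{"xyz":[-11.9,7.3,0],"twist":[0,0,0],"jaw":0.9},{"xyz":[-11.9,7.3,0],"twist":[0,0,0],"jaw":0.9},{"xyz":[-11.9,7.3,0],"twist":[0,0,0],"jaw":0.9}]'

```text
time_s: 28.28
tool_pos: [0.5862, -0.1518, 0.5076]
tool_rot: [-179.9, -0.1, 59.8]
force: [0.5, 0.4, -0.8]
grip_width: 0.0289
grasp_force: 19.0
```

Run:
```python
from h import *
ob();p=np.load("pose.npy");go((*world(p,(.032,.065,0))[:2],.40),(180,0,59.6))
```

```text
{'time_s': np.float64(28.283), 'tool_pos': array([ 0.586, -0.152,  0.508]), 'tool_rot': array([-1.79943e+02, -7.80000e-02,  5.98410e+01]), 'force': array([ 0.54 ,  0.372, -0.786]), 'grip_width': np.float64(0.029), 'grasp_force': np.float64(19.003), 'qpos': array([-25.283,  13.86 ,  45.942,  81.557, -10.002,  88.769, -10.122])}
xyz [-0.47  0.06 10.76] twist [-0.1 -0.1  0.2]
```

servo_tool --plan '[{"xyz":[-0.5,0.1,0],"twist":[0,0,0],"jaw":0.9},{"xyz":[-0.5,0.1,1.5],"twist":[0,0,0],"jaw":0.9},{"xyz":[-0.5,0.1,3],"twist":[0,0,0],"jaw":0.9},{"xyz":[-0.5,0.1,4.5],"twist":[0,0,0],"jaw":0.9},{"xyz":[-0.5,0.1,6],"twist":[0,0,0],"jaw":0.9},{"xyz":[-0.5,0.1,7.2],"twist":[0,0,0],"jaw":0.9},{"xyz":[-0.5,0.1,8],"twist":[0,0,0],"jaw":0.9}]'

```text
time_s: 28.87
tool_pos: [0.5839, -0.1579, 0.4263]
tool_rot: [-179.9, 0.0, 59.8]
force: [-0.1, -0.0, -0.7]
grip_width: 0.0293
grasp_force: 19.0
```

servo_tool --plan '[{"xyz":[0,0,0.5],"twist":[0,0,0],"jaw":0.9},{"xyz":[0,0,1.0],"twist":[0,0,0],"jaw":0.9},{"xyz":[0,0,1.5],"twist":[0,0,0],"jaw":0.9},{"xyz":[0,0,2],"twist":[0,0,0],"jaw":0.9},{"xyz":[0,0,2.5],"twist":[0,0,0],"jaw":0.9},{"xyz":[0,0,3],"twist":[0,0,0],"jaw":0.9}]'

```text
time_s: 29.37
tool_pos: [0.5839, -0.1594, 0.3976]
tool_rot: [180.0, -0.0, 59.6]
force: [-0.1, 0.1, -0.4]
grip_width: 0.0292
grasp_force: 19.0
```

servo_tool --plan '[{"xyz":[0,0,0.4],"twist":[0,0,0],"jaw":0.9},{"xyz":[0,0,0.8],"twist":[0,0,0],"jaw":0.9},{"xyz":[0,0,1.2],"twist":[0,0,0],"jaw":0.9},{"xyz":[0,0,1.6],"twist":[0,0,0],"jaw":0.9}]'

```text
time_s: 29.7
tool_pos: [0.5839, -0.1593, 0.3815]
tool_rot: [180.0, -0.0, 59.6]
force: [0.2, 0.1, -1.5]
grip_width: 0.0297
grasp_force: 19.0
```

servo_tool --plan '[{"xyz":[0.2,0,0.3],"twist":[0,0,0],"jaw":0.9},{"xyz":[0.2,-0.3,0.6],"twist":[0,0,0],"jaw":0.9},{"xyz":[0.2,0.1,0.9],"twist":[0,0,0],"jaw":0.9},{"xyz":[0.2,-0.3,1.2],"twist":[0,0,0],"jaw":0.9},{"xyz":[0.2,0.1,1.5],"twist":[0,0,0],"jaw":0.9}]'

```text
time_s: 30.12
tool_pos: [0.5853, -0.1577, 0.3665]
tool_rot: [-179.9, -0.0, 59.7]
force: [-0.8, 0.1, -1.3]
grip_width: 0.029
grasp_force: 19.0
```

servo_tool --plan '[{"xyz":[0,-0.4,0.2],"twist":[0,0,0],"jaw":0.9},{"xyz":[0,0,0.4],"twist":[0,0,0],"jaw":0.9},{"xyz":[0.3,-0.4,0.6],"twist":[0,0,0],"jaw":0.9},{"xyz":[0.3,0,0.8],"twist":[0,0,0],"jaw":0.9}]'

```text
time_s: 30.45
tool_pos: [0.5871, -0.1545, 0.3586]
tool_rot: [-179.9, -0.1, 59.7]
force: [-0.2, 0.9, -0.8]
grip_width: 0.0293
grasp_force: 19.0
```

servo_tool --plan '[{"xyz":[0,-0.4,0.2],"twist":[0,0,0],"jaw":0.9},{"xyz":[0.2,0,0.4],"twist":[0,0,0],"jaw":0.9},{"xyz":[0.3,-0.4,0.6],"twist":[0,0,0],"jaw":0.9},{"xyz":[0.3,0,0.8],"twist":[0,0,0],"jaw":0.9}]'

```text
time_s: 30.78
tool_pos: [0.5885, -0.1521, 0.3505]
tool_rot: [-179.9, -0.0, 59.7]
force: [0.4, -0.1, -1.4]
grip_width: 0.0296
grasp_force: 19.0
```

servo_tool --plan '[{"xyz":[0,-0.4,0.2],"twist":[0,0,0],"jaw":0.9},{"xyz":[0,0,0.4],"twist":[0,0,0],"jaw":0.9},{"xyz":[0,-0.4,0.6],"twist":[0,0,0],"jaw":0.9},{"xyz":[0,0,0.8],"twist":[0,0,0],"jaw":0.9}]'

```text
time_s: 31.12
tool_pos: [0.5882, -0.1526, 0.3425]
tool_rot: [-179.9, -0.0, 59.6]
force: [0.3, -0.4, -0.8]
grip_width: 0.0294
grasp_force: 19.0
```

servo_tool --plan '[{"xyz":[0,-0.4,0.2],"twist":[0,0,0],"jaw":0.9},{"xyz":[0,0,0.4],"twist":[0,0,0],"jaw":0.9},{"xyz":[0,-0.4,0.6],"twist":[0,0,0],"jaw":0.9},{"xyz":[0,0,0.8],"twist":[0,0,0],"jaw":0.9},{"xyz":[0,-0.2,1.0],"twist":[0,0,0],"jaw":0.9}]'

```text
time_s: 31.53
tool_pos: [0.5875, -0.1521, 0.3326]
tool_rot: [179.9, 0.0, 59.6]
force: [-0.1, 0.5, -0.9]
grip_width: 0.0291
grasp_force: 19.0
```

servo_tool --plan '[{"xyz":[0,0,0.2],"twist":[0,0,0],"jaw":0.9},{"xyz":[0,0,0.4],"twist":[0,0,0],"jaw":0.9},{"xyz":[0,0,0.6],"twist":[0,0,0],"jaw":0.9},{"xyz":[0,0,0.8],"twist":[0,0,0],"jaw":0.9}]'

```text
time_s: 31.87
tool_pos: [0.5871, -0.1518, 0.3246]
tool_rot: [180.0, -0.0, 59.6]
force: [-0.0, 0.3, -0.7]
grip_width: 0.029
grasp_force: 19.0
```

servo_tool --plan '[{"xyz":[0,0,0.1],"twist":[0,0,0],"jaw":0.9},{"xyz":[0,0,0.2],"twist":[0,0,0],"jaw":0.9},{"xyz":[0,0,0.2],"twist":[0,0,0],"jaw":0.9}]'

```text
time_s: 32.12
tool_pos: [0.5875, -0.1519, 0.3238]
tool_rot: [179.9, -0.1, 59.6]
force: [-0.7, 1.0, 4.9]
grip_width: 0.0292
grasp_force: 19.7
```

servo_tool --plan '[{"xyz":[0,0,0],"twist":[0,0,0],"jaw":0.48},{"xyz":[0,0,0],"twist":[0,0,0],"jaw":0.48},{"xyz":[0,0,0],"twist":[0,0,0],"jaw":0.48},{"xyz":[0,0,-2],"twist":[0,0,0],"jaw":0.48},{"xyz":[0,0,-5],"twist":[0,0,0],"jaw":0.48},{"xyz":[0,0,-8],"twist":[0,0,0],"jaw":0.6},{"xyz":[0,0,-12],"twist":[0,0,0],"jaw":1}]'

```text
time_s: 32.7
tool_pos: [0.5863, -0.1516, 0.4417]
tool_rot: [-179.8, 0.1, 59.6]
force: [0.6, 0.6, -0.1]
grip_width: 0.0378
grasp_force: 0.0
```

All four are down. I'll move clear and check.

servo_tool --plan '[{"xyz":[3.5,-2,0],"twist":[0,0,0],"jaw":1},{"xyz":[7,-4,0],"twist":[0,0,0],"jaw":1},{"xyz":[10.5,-6,0],"twist":[0,0,0],"jaw":1},{"xyz":[14,-8,0],"twist":[0,0,0],"jaw":1},{"xyz":[17.5,-10,0],"twist":[0,0,0],"jaw":1},{"xyz":[21,-12,0],"twist":[0,0,0],"jaw":1},{"xyz":[24.5,-14,0],"twist":[0,0,0],"jaw":1},{"xyz":[28,-16,0],"twist":[0,0,0],"jaw":1},{"xyz":[28,-16,0],"twist":[0,0,0],"jaw":1},{"xyz":[28,-16,0],"twist":[0,0,0],"jaw":1}]'

```text
time_s: 33.53
tool_pos: [0.5899, 0.1747, 0.4415]
tool_rot: [-179.9, 0.1, 60.0]
force: [0.0, -0.1, 0.1]
grip_width: 0.0005
grasp_force: 0.0
```

Run:
```python
from h import *
snap("k");ob();p=rot("k");np.save("p4.npy",p)
cv2.imwrite("pics/k_c.png",np.hstack([rect("k",p,(.121,)),cv2.resize(cv2.imread("pics/k_scene.png")[80:260,170:350],(400,400),interpolation=2)]))
go((*world(np.load("pose.npy"),(.030,.050,0))[:2],.42),(180,0,59.6))
```

```text
{'time_s': np.float64(33.633), 'tool_pos': array([0.591, 0.17 , 0.442]), 'tool_rot': array([1.79977e+02, 8.70000e-02, 5.95890e+01]), 'force': array([-0.621, -1.06 , -0.672]), 'grip_width': np.float64(0.001), 'grasp_force': np.float64(0.0), 'qpos': array([-47.972,  14.721,  35.935,  86.458,  -8.589,  81.67 , -42.092])}
rot 0.0 0.789 [np.float64(0.5), np.float64(-1.0)]
xyz [-28.2   14.45   2.28] twist [ 0.   0.1 -0. ]
```

View pics/k_c.png

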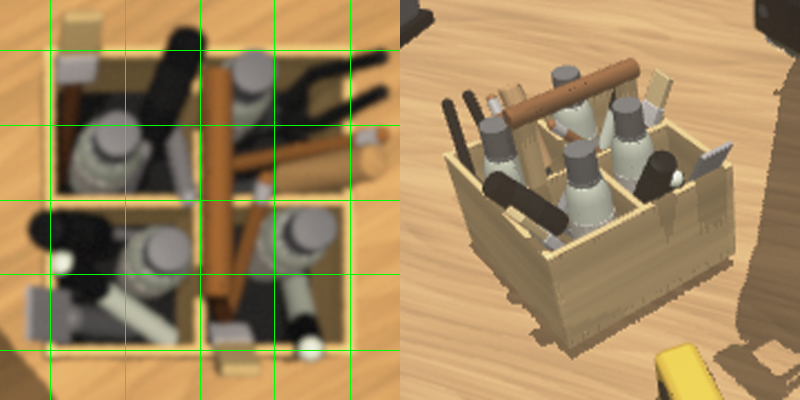

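All four bottles stand one to a quarter, with every tool still in and the rotor at 0. Next I'll bring the closed fingers beside the carrying handle, above caps and tools, to push it.

servo_tool --plan '[{"xyz":[-3.5,1.8,0],"twist":[0,0,0],"jaw":1},{"xyz":[-7,3.6,0],"twist":[0,0,0],"jaw":1},{"xyz":[-10.5,5.4,0],"twist":[0,0,0],"jaw":1},{"xyz":[-14,7.2,0],"twist":[0,0,0],"jaw":1},{"xyz":[-17.5,9,0],"twist":[0,0,0],"jaw":1},{"xyz":[-21,10.8,0],"twist":[0,0,0],"jaw":1},{"xyz":[-24.5,12.6,0],"twist":[0,0,0],"jaw":1},{"xyz":[-27,13.8,0],"twist":[0,0,0],"jaw":1},{"xyz":[-28.2,14.4,1],"twist":[0,0,0],"jaw":1},{"xyz":[-28.2,14.4,2.2],"twist":[0,0,0],"jaw":1}]'

```text
time_s: 34.47
tool_pos: [0.5701, -0.1532, 0.4219]
tool_rot: [179.8, 0.0, 59.0]
force: [0.1, -0.3, 0.3]
grip_width: 0.0003
grasp_force: 0.0
```

servo_tool --plan '[{"xyz":[0,0,0],"twist":[0,0,0],"jaw":1},{"xyz":[0,0,0],"twist":[0,0,0],"jaw":1},{"xyz":[0,0,0],"twist":[0,0,0],"jaw":1}]'

```text
time_s: 34.72
tool_pos: [0.5726, -0.144, 0.4206]
tool_rot: [-180.0, -0.0, 59.8]
force: [-0.1, 0.4, -0.2]
grip_width: 0.0002
grasp_force: 0.0
```

Run:
```python
from h import *
ob();go((*world(np.load("pose.npy"),(.031,.050,0))[:2],.368),(180,0,59.6))
a=np.radians(59+np.cumsum([10,14,18,20,20,20,20]))
P=np.c_[.055*np.cos(a),.055*np.sin(a)]-[.031,.050]
print((np.c_[-P[:,0],P[:,1]]*100).round(1))
```

```text
{'time_s': np.float64(34.717), 'tool_pos': array([ 0.573, -0.144,  0.421]), 'tool_rot': array([-1.79961e+02, -3.20000e-02,  5.97570e+01]), 'force': array([-0.103,  0.427, -0.167]), 'grip_width': np.float64(0.0), 'grasp_force': np.float64(0.0), 'qpos': array([-27.469,  13.188,  45.999,  92.099,  -9.67 ,  78.844, -10.585])}
xyz [-0.34  0.13  5.26] twist [-0.  -0.   0.2]
[[ 1.1  0.1]
 [ 2.4  0.5]
 [ 4.1  0.4]
 [ 5.9 -0.3]
 [ 7.4 -1.5]
 [ 8.3 -3.2]
 [ 8.6 -5.1]]
```

servo_tool --plan '[{"xyz":[-0.3,0.1,1.5],"twist":[0,0,0],"jaw":1},{"xyz":[-0.3,0.1,3],"twist":[0,0,0],"jaw":1},{"xyz":[-0.3,0.1,4.5],"twist":[0,0,0],"jaw":1},{"xyz":[-0.3,0.1,5.2],"twist":[0,0,0],"jaw":1},{"xyz":[-0.3,0.1,5.2],"twist":[0,0,0],"jaw":1}]'

```text
time_s: 35.13
tool_pos: [0.5716, -0.147, 0.3674]
tool_rot: [-179.9, 0.0, 59.8]
force: [0.6, 0.3, 0.1]
grip_width: 0.0008
grasp_force: 0.0
```

servo_tool --plan '[{"xyz":[1.1,0.1,0],"twist":[0,0,0],"jaw":1},{"xyz":[2.4,0.5,0],"twist":[0,0,0],"jaw":1},{"xyz":[4.1,0.4,0],"twist":[0,0,0],"jaw":1},{"xyz":[5.9,-0.3,0],"twist":[0,0,0],"jaw":1},{"xyz":[7.4,-1.5,0],"twist":[0,0,0],"jaw":1},{"xyz":[8.3,-3.2,0],"twist":[0,0,0],"jaw":1},{"xyz":[8.6,-5.1,0],"twist":[0,0,0],"jaw":1},{"xyz":[8.6,-5.6,-4],"twist":[0,0,0],"jaw":1},{"xyz":[8.6,-5.6,-8],"twist":[0,0,0],"jaw":1},{"xyz":[8.6,-5.6,-8],"twist":[0,0,0],"jaw":1}]'

```text
time_s: 35.97
tool_pos: [0.5687, -0.0452, 0.4577]
tool_rot: [179.4, -0.5, 59.8]
force: [0.7, -0.9, 1.7]
grip_width: 0.0006
grasp_force: 0.0
```

Run:
```python
from h import *
ob();snap("l0")
for i in range(9): env.read_camera("top")
ob();go((.50,.15,.45),(180,0,59.6))
```

```text
{'time_s': np.float64(35.967), 'tool_pos': array([ 0.569, -0.045,  0.458]), 'tool_rot': array([179.368,  -0.522,  59.764]), 'force': array([ 0.687, -0.86 ,  1.686]), 'grip_width': np.float64(0.001), 'grasp_force': np.float64(0.0), 'qpos': array([-37.22 ,   8.243,  43.844,  91.843,  -5.987,  81.445, -23.098])}
{'time_s': np.float64(36.517), 'tool_pos': array([ 0.567, -0.046,  0.448]), 'tool_rot': array([-1.79957e+02,  4.00000e-02,  5.96250e+01]), 'force': array([ 0.02 ,  0.447, -0.645]), 'grip_width': np.float64(0.001), 'grasp_force': np.float64(0.0), 'qpos': array([-37.069,   8.606,  43.829,  92.614,  -5.999,  81.258, -23.019])}
xyz [ 13.54 -15.67  -0.18] twist [-0.  0.  0.]
```

servo_tool --plan '[{"xyz":[2.3,-2.6,0],"twist":[0,0,0],"jaw":1},{"xyz":[4.6,-5.2,0],"twist":[0,0,0],"jaw":1},{"xyz":[6.9,-7.8,0],"twist":[0,0,0],"jaw":1},{"xyz":[9.2,-10.4,0],"twist":[0,0,0],"jaw":1},{"xyz":[11.5,-13,0],"twist":[0,0,0],"jaw":1},{"xyz":[13.5,-15.7,0],"twist":[0,0,0],"jaw":1},{"xyz":[13.5,-15.7,0],"twist":[0,0,0],"jaw":1},{"xyz":[13.5,-15.7,0],"twist":[0,0,0],"jaw":1}]'

```text
time_s: 37.18
tool_pos: [0.4987, 0.152, 0.4484]
tool_rot: [-180.0, 0.0, 59.9]
force: [0.3, -0.1, 0.5]
grip_width: 0.0006
grasp_force: 0.0
```

Run:
```python
from h import *
snap("m");ob();import contextlib
p=rot("m",ref="k",span=180);np.save("p5.npy",p)
m2=cv2.imread("pics/m_top.png");k=cv2.imread("pics/k_top.png");print("mouse/tape diff",np.abs(m2[90:175,170:325].astype(int)-k[90:175,170:325]).mean())
cv2.imwrite("pics/m_c.png",np.hstack([cv2.resize(m2[100:300,300:500],(400,400),interpolation=2),cv2.resize(cv2.imread("pics/m_scene.png")[80:260,170:350],(400,400),interpolation=2)]))
```

```text
{'time_s': np.float64(37.283), 'tool_pos': array([0.5  , 0.149, 0.449]), 'tool_rot': array([1.79963e+02, 2.90000e-02, 5.95690e+01]), 'force': array([ 1.053, -0.105, -0.026]), 'grip_width': np.float64(0.0), 'grasp_force': np.float64(0.0), 'qpos': array([-52.173,   0.886,  33.313,  98.467,  -0.445,  80.79 , -49.222])}
rot -96.0 0.757 [np.float64(-96.0), np.float64(80.0)]
mouse/tape diff 41.97563567362429
```

View pics/m_c.png

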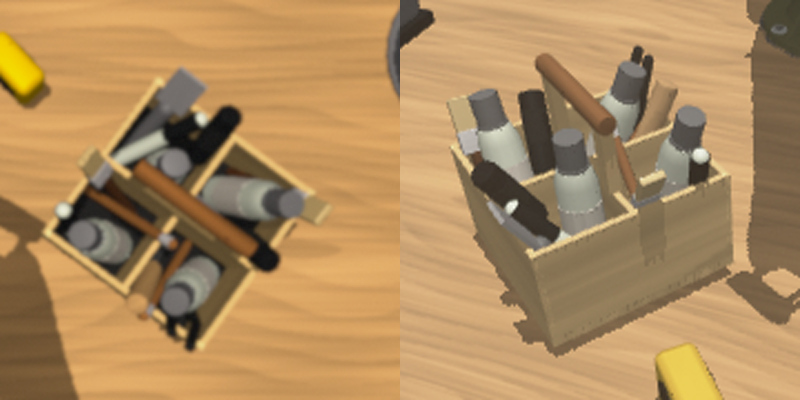

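The box turned CCW about 264° (4.6 rad): the cutters went from right to bottom. All bottles are standing, one with a slight lean. I'll check that it is at rest and take a closer look for the tweezers in that quarter.

servo_tool --plan '[{"xyz":[2,-2,-2],"twist":[0,0,0],"jaw":0.5},{"xyz":[5,-5,-3],"twist":[0,0,0],"jaw":0.5},{"xyz":[8,-8,-3],"twist":[0,0,0],"jaw":0.5},{"xyz":[8,-8,-3],"twist":[0,0,0],"jaw":0.5},{"xyz":[8,-8,-3],"twist":[0,0,0],"jaw":0.5},{"xyz":[8,-8,-3],"twist":[0,0,0],"jaw":0.5}]'

```text
time_s: 37.78
tool_pos: [0.4719, 0.2577, 0.4785]
tool_rot: [179.9, 0.1, 59.5]
force: [0.9, 0.3, 0.4]
grip_width: 0.0323
grasp_force: 0.0
```

Run:
```python
from h import *
snap("n");ob()
m=lambda s,c:cv2.imread(f"pics/{s}_{c}.png")
print("rest diff",np.abs(m("m","scene")[90:250,185:310].astype(int)-m("n","scene")[90:250,185:310]).mean(),np.abs(m("m","top")[130:290,340:480].astype(int)-m("n","top")[130:290,340:480]).mean())
e=lambda i:np.clip(i.astype(float)*1.5,0,255).astype(np.uint8)
cv2.imwrite("pics/n_c.png",e(np.hstack([cv2.resize(m("n","top")[145:250,360:480],(420,500),interpolation=2),cv2.resize(m("n","scene")[95:245,185:295],(366,500),interpolation=2)])))
```

```text
{'time_s': np.float64(37.883), 'tool_pos': array([0.472, 0.257, 0.479]), 'tool_rot': array([1.79966e+02, 3.30000e-02, 5.93840e+01]), 'force': array([ 0.554,  0.046, -0.444]), 'grip_width': np.float64(0.039), 'grasp_force': np.float64(0.0), 'qpos': array([-58.093,   2.697,  27.91 ,  93.416,  -1.223,  84.214, -60.701])}
rest diff 0.5661833333333334 8.471517857142857
```

View pics/n_c.png

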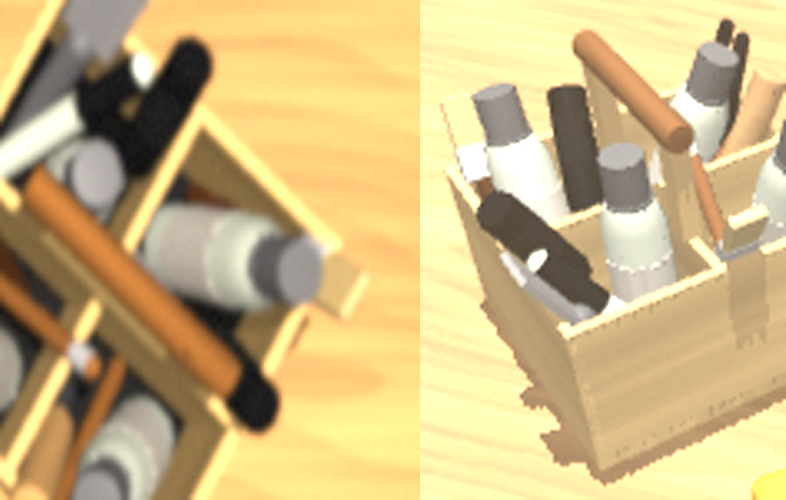

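Run:
```python
from h import *
p=np.load("pose.npy")
def tri(t,s):
    r=least_squares(lambda X:np.r_[proj("n","top",X)-t,proj("n","scene",X)-s],[.5,-.1,.15]);return r.x.round(4),np.abs(r.fun).max().round(2)
T=lambda x,y:(360+x/3.5,145+y/4.762); S=lambda x,y:(185+(x-420)/3.327,95+y/3.333)
print("cap",tri(T(300,262),S(497,92)), "other cap",tri(T(97,172),S(621,153)))
print("foot",ray("n","top",*T(172,240),.03))
```

```text
cap (array([ 0.5518, -0.185 ,  0.1714]), np.float64(1.09)) other cap (array([ 0.5853, -0.0826,  0.1725]), np.float64(0.23))
foot [ 0.57107389 -0.15490854  0.03      ]
```

The lean is about 0.25 rad with the foot on the floor, which is within limits. Last check before handing in: that nothing lies on the bench around the caddy.

Run:
```python
from h import *
p=np.load("pose.npy")
for c in("top","scene"):
    d=(np.abs(cv2.imread(f"pics/n_{c}.png").astype(int)-cv2.imread(f"pics/a_{c}.png")).sum(2)>60).astype(np.uint8)
    d=cv2.morphologyEx(d,cv2.MORPH_OPEN,np.ones((2,2),np.uint8))
    k,_,st,ce=cv2.connectedComponentsWithStats(d)
    print(c,[(s[:5].tolist()) for s in st[1:] if s[4]>12])
```

```text
top [[321, 135, 145, 142, 7804], [152, 173, 22, 16, 152], [0, 177, 231, 223, 30491], [221, 179, 37, 27, 663], [152, 183, 7, 9, 28], [350, 206, 12, 11, 51], [203, 210, 153, 190, 8766], [408, 227, 8, 7, 32]]
scene [[393, 0, 6, 4, 17], [414, 0, 127, 84, 5400], [621, 7, 19, 74, 682], [396, 34, 7, 9, 22], [330, 79, 41, 27, 319], [376, 84, 29, 21, 217], [370, 98, 6, 4, 19], [249, 101, 47, 49, 1016], [388, 100, 242, 173, 7239], [341, 103, 109, 147, 5859], [190, 105, 131, 93, 4225], [320, 178, 2, 7, 14], [203, 189, 11, 14, 44], [395, 189, 6, 7, 33], [303, 203, 17, 9, 41], [216, 212, 8, 7, 34], [222, 226, 12, 10, 61], [237, 231, 7, 10, 39], [246, 230, 22, 12, 59]]
```

The only changes are the arm and its shadow, the removed bottles and the caddy itself. Mouse and tape are unchanged, so I'm handing in.

```bash
python3 -c "
from cell import env
print(env.sign_off())"
```

```text
the job is handed in; nothing more can be done
None
```

I handed the job in with all four bottles standing in the caddy, one to a quarter (one leans about 0.25 rad), after the loaded caddy coasted to rest about 4.6 rad from its start and the mouse and tape measure stayed put; I couldn't see the tweezers in the last pictures, but nothing showed on the bench around the caddy, so I take them to be hidden in their quarter.

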